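# Close a grease trap: draw its gasketed cover down evenly with four wing screws, crosswise

### The arm

A 6-joint arm with a two-finger parallel gripper is mounted at the origin on a cart in front of the work surface, level with it; the furniture and walls round the work are solid. World frame = base frame: x ahead of the robot, y to its left, z up, the work surface at z = 0. Lengths are in m, angles in rad, forces in N, time in s.
With the tool pointing down it reaches from about 0.375 to 0.9 m from the base axis. Payload 3.1 kg.
Tool frame: the origin (TCP) lies between the finger pads; the fingertips stand 22 mm ahead of it and the grasp point (between the pads) lies 3 mm ahead of it; z points along the fingers, y is the line along which they close (so a half turn about z gives the same grasp; the last joint's range is limited). The gripper opens to 87 mm and grips with 3 to 60 N. Pads are 19 mm wide; open, the fingers measure 117 mm over their backs; the gripper's body (75 mm by 190 mm) begins 51 mm behind the grasp point.
Start: joints at [0.933, 0.527, 1.433, -0, 1.181, -0.178], TCP at [0.277, 0.56, 0.245] pointing down, gripper open.
Joint ranges: [-3.08, 3.08], [-0.75, 2.2], [0.22, 2.44], [-1.43, 4.57], [0, 2.65], [-2.85, 2.85]. Speed limits (rad/s): [2.79, 2.79, 3.14, 3.14, 3.14, 3.14].

### API

Orientations are given as a unit quaternion [x, y, z, w].
In Python, from rig import robot gives the robot as it stands.
- The arm moves only by the tool move_arm, never from a script. Its argument "series" is text: rows parted by semicolons, each of 6 numbers parted by spaces: the shift along the tool's x, y, z in mm, then the turn, a rotation vector about the tool's x, y, z in degrees. In form: dx dy dz ax ay az; .... A call has 1 to 8 rows; each row is the pose to reach, as a shift and turn from the pose commanded when the call began, along the tool's axes at that moment; what a row does not reach only later rows make up. A row lasts 1/12 s, in which the tool goes at most 41.7 mm and 7.16 degrees, less where a joint would pass 70% of its speed; a pose out of reach is approached as far as the arm can. A call with a gripper value outside its range is refused whole. "jaw" is the opening, from 0 (shut) to 1 (fully open), set as the call begins (left out, the last holds). The fingers move at their own pace and stop on an object; "newtons" is the grip in N (left out, the last holds). Time passes only in rows, so rows that repeat a pose let the fingers close. It gives the time, the measured TCP pose, the force, the opening and the grip force at its end, in the units of the state.
- robot.get_obs(): the state, without advancing time (a new reading comes with each control period).
- robot.camera(name): name is "scene" or "top"; returns a dict with "img" (420x560x3 uint8, red, green, blue), "mtx" (3x3 intrinsics, pixels), "world_to_cam" (4x4, takes a point from world to camera coordinates). Camera axes: x right, y down, z forward; pixel columns grow to the right and rows downward; lengths in m; the calibration is good to about 2 mm. A picture is of the moment at which its call begins. There is no depth.
- robot.hand_in(): hands the job in; it is judged then, once.
Trained networks look in a picture, given as the dict that the camera call returned (one of the last four; its "shot" number tells which), for a name from the list of things; names that differ only in an ending like _2 or _b are one class to them, and where a whole thing is asked for, a point or a joint stands for the part that bears it (a point fixed in the world has none). Each returns a list of dicts, best first, with "p" (0 to 1); they miss things now and then, are a little off and sometimes report something else, mostly with a low value. They report only what shows in the picture. A call takes as long as a camera call.
- robot.search_frame(picture, thing): "xyz" ([x, y, z] in m, in world coordinates, good to about 4 mm: the middle of the surface that is visible of it).
- robot.tip_of(picture, thing): "xyz" ([x, y, z] in m, in world coordinates, good to about 4 mm: a listed point, or the origin of a listed thing).
The state is a dict: "time": time; "q": joint angles; "joint_velocities": joint speeds; "joint_torque": joint torques, N m; "position": TCP position; "tool_rot": TCP orientation; "ft_force": force on the tool from outside, world axes, zero at the start; "moment": the same for the moment, N m; "grip_width": finger opening in m; "grip_force": force on a finger pad.
Only numpy, scipy, OpenCV 4.12 (cv2) and the standard library are available. Lean on these libraries where they do the work, as an engineer would, in place of code of your own. Each camera call takes 0.05 s, during which the arm holds its last target. There are 200 camera calls.

### The job

The emptied grease trap has its cover back on with the four wing screws loose: close it. Go round crosswise, an opposite pair first, drawing each screw down only part of the way, then go round again until every screw is firmly home by feel, so that the cover goes down without cocking and seats flat on its gasket. Do not overtighten any screw, and leave the things lying around it alone.

Things in the scene. Friction and masses are not known exactly. Their poses are not given: they have to be found in the camera images.
- trap: Small under-sink grease trap standing on the worktop; it does not shift. Brushed-steel box 138 x 210 x 110 mm (x, y, z) with a short grey pipe stub on each narrow end. Origin: centre of its underside, on the worktop; y along its length, z up.
- flange (a point): Middle of the box's flange plane, 110 mm above the trap's origin (trap's axes). On the flange lies a black rubber gasket: springy over about the first 1.1 mm of squeeze, then solid. Its thickness (4 mm when solid) differs from one to the next by up to 0.45 mm either way, so where a screw meets the cover and where its corner is solid must be felt.
- cover: Flat steel cover, 138 x 210 x 4 mm, resting level on the gasket, with a low black vent cap (26 mm wide, 12 mm high) in the middle. Origin: centre of its underside, about 115 mm above the worktop; z its normal. It must not lean over 0.0065 rad: one screw alone squeezing its corner half way leans it about 0.0035, all the way about 0.0075.
- screw_1: Wing screw, near-left corner, diagonally across from screw_3; axis at (-48, +84) mm in the trap's frame. Origin: on the axis, underside of its 32 mm flange, at first 0.1 to 1.1 mm above the cover. x axis along the wings, an upright flat bar 46 mm long, 11 mm thick, 12 to 32 mm above the origin: grip across the 11 mm, firmly (90 N or more, or it slips).
- screw_2: Wing screw, far-left corner, diagonally across from screw_4; axis at (+48, +84) mm in the trap's frame. Origin: on the axis, underside of its 32 mm flange, at first 0.1 to 1.1 mm above the cover. x axis along the wings, an upright flat bar 46 mm long, 11 mm thick, 12 to 32 mm above the origin: grip across the 11 mm, firmly (90 N or more, or it slips).
- screw_3: Wing screw, far-right corner, diagonally across from screw_1; axis at (+48, -84) mm in the trap's frame. Origin: on the axis, underside of its 32 mm flange, at first 0.1 to 1.1 mm above the cover. x axis along the wings, an upright flat bar 46 mm long, 11 mm thick, 12 to 32 mm above the origin: grip across the 11 mm, firmly (90 N or more, or it slips).
- screw_4: Wing screw, near-right corner, diagonally across from screw_2; axis at (-48, -84) mm in the trap's frame. Origin: on the axis, underside of its 32 mm flange, at first 0.1 to 1.1 mm above the cover. x axis along the wings, an upright flat bar 46 mm long, 11 mm thick, 12 to 32 mm above the origin: grip across the 11 mm, firmly (90 N or more, or it slips).
- screw_1_turn (a joint): Turn of screw_1, rad: 0 to 0.08 at the start, grows clockwise seen from above (tightening), stays where left, at most 4; sinks 10 mm a turn (1.6 mm per rad). It meets the resting cover at 0.14 to 0.70 and, the cover level, its corner is solid about 0.7 rad later (alike for all four). Where other screws have already drawn the cover down, it meets it later.
- screw_2_turn (a joint): Turn of screw_2, rad: 0 to 0.08 at the start, grows clockwise seen from above (tightening), stays where left, at most 4; sinks 10 mm a turn (1.6 mm per rad). Torque at the wings: under 0.05 N m while loose, rising to 0.2 or 0.3 as the gasket is squeezed, then steep once the corner is solid (0.25 to 0.35 more in each 0.1 rad); the same for all four.
- screw_3_turn (a joint): Turn of screw_3, rad: 0 to 0.08 at the start, grows clockwise seen from above (tightening), stays where left, at most 4; sinks 10 mm a turn (1.6 mm per rad). Torque per clamping force is about 0.0125 N m per N. Home and tight is 25 to 65 N; aim at 0.5 to 0.6 N m (45 N). More than 65 N is overtight. The same for all four.
- screw_4_turn (a joint): Turn of screw_4, rad: 0 to 0.08 at the start, grows clockwise seen from above (tightening), stays where left, at most 4; sinks 10 mm a turn (1.6 mm per rad). The pair driven home first sheds up to 15 N when the other pair follows: take it to the upper end, or check it again. Bring all four down before driving any home.
- scrub_pad: Green nylon scrub pad, 44 x 58 x 18 mm, flat on the worktop behind the trap; origin centre of its underside. Bystander.
- nail_brush: Small green brush, 30 x 85 x 22 mm, on the worktop to the right of the trap; origin centre of its underside. Bystander.
- sink_strainer: Steel sink strainer with a knob, 80 mm across, 20 mm high, behind the trap; origin centre of its underside. Bystander.
- mug_grey: Mug, 82 mm across, 100 mm high, behind the trap on the right; origin centre of its underside. Bystander.

How it is judged:
On the way:
1. first round, crosswise: two diagonally opposite screws have taken hold of the cover (over 2.5 N each) while the other two bear on it with less than 1.5 N (((contact force between each of screw_1, screw_3 and cover above 2.5 N and contact force between each of screw_2, screw_4 and cover below 1.5 N) or (contact force between each of screw_2, screw_4 and cover above 2.5 N and contact force between each of screw_1, screw_3 and cover below 1.5 N))), for 0.1 s.
At the end, for the whole second after the job is handed in: All four screws are home and tight, each clamping the cover with 25 to 65 N, and the cover is flat on the solid gasket (leaning less than 0.003 rad) (contact force between screw_1 and cover between 25 and 65 N and contact force between screw_2 and cover between 25 and 65 N and contact force between screw_3 and cover between 25 and 65 N and contact force between screw_4 and cover between 25 and 65 N and angle between cover's own z axis and vertical below 0.003 rad); the robot touches nothing.
It fails at once if a screw overtightened (clamping force over 65 N) (contact force between any of screw_1, screw_2, screw_3, screw_4 and cover above 65 N).
It fails at once if not crosswise: two neighbouring screws bear on the cover (over 2.5 N each) before either of the other two has been run down at all (turn still under 0.11 rad) ((contact force between each of screw_1, screw_2 and cover above 2.5 N and value of joint each of screw_3_turn, screw_4_turn below 0.11 rad) or (contact force between each of screw_2, screw_3 and cover above 2.5 N and value of joint each of screw_4_turn, screw_1_turn below 0.11 rad) or (contact force between each of screw_3, screw_4 and cover above 2.5 N and value of joint each of screw_1_turn, screw_2_turn below 0.11 rad) or (contact force between each of screw_4, screw_1 and cover above 2.5 N and value of joint each of screw_2_turn, screw_3_turn below 0.11 rad)).
It fails at once if a screw driven home (clamping over 30 N) while another has not been run down at all (its turn still under 0.11 rad) (contact force between any of screw_1, screw_2, screw_3, screw_4 and cover above 30 N and value of joint any of screw_1_turn, screw_2_turn, screw_3_turn, screw_4_turn below 0.11 rad).
It fails at once if the cover cocked: leaning by more than 0.0065 rad (angle between cover's own z axis and vertical above 0.0065 rad).
It fails at once if the scrub pad, brush, strainer or mug moved by more than 30 mm (distance of any of scrub_pad, nail_brush, sink_strainer, mug_grey from where it was at the start of the episode above 0.03 m).
It also fails if it takes over 72 s, if anything falls off the work surface, if the arm or the gripper's body presses on something with over 40 N, if the wrist force passes 120 N, or if a joint passes its speed limit or range.

## Working session

There is one attempt and no reset: what is moved stays moved. The work goes in short steps, Python scripts to look and compute and a tool call to move; the robot and the scene stay as the last step left them, time stands still between calls to the robot, and variables do not carry over. Pictures are saved under pics/ and viewed, at most 10 in all, crops included, and the job is handed in when it is done.

Besides the shell and the picture viewer there is one more tool, called after ">>>" by a JSON object that holds its "op" and its "data", one argument or row to a line. move_arm: Moves the arm, as the interface text tells. Its arguments: {"type":"object","properties":{"series":{"type":"string"},"jaw":{"type":"number"},"newtons":{"type":"number"}},"required":["series"]}

```bash
mkdir -p pics; ls; cat > h.py <<'E'
import numpy as np, cv2
from rig import robot
from scipy.spatial.transform import Rotation as R
E
python3 - <<'E'
from h import *
o=robot.get_obs(); print({k:np.round(v,3).tolist() for k,v in o.items()})
for n in ["top","scene"]:
    c=robot.camera(n); cv2.imwrite(f"pics/{n}0.png",c["img"][:,:,::-1])
    print(n,np.round(c["mtx"],1).tolist(),np.round(c["world_to_cam"],3).tolist())
    for t in ["trap","flange","cover","screw_1"]:
        print(t,[(np.round(d["xyz"],4).tolist(),round(d["p"],2)) for d in robot.tip_of(c,t)])
E
```

```text
pics
{'time': 0.0, 'q': [0.933, 0.528, 1.434, 0.0, 1.181, -0.178], 'joint_velocities': [0.002, 0.001, -0.0, 0.0, 0.001, 0.0], 'joint_torque': [-0.001, -44.004, -17.659, 0.063, 0.058, -0.0], 'position': [0.276, 0.56, 0.244], 'tool_rot': [0.227, 0.974, -0.001, -0.0], 'ft_force': [-0.041, 0.425, -0.727], 'moment': [0.043, 0.005, 0.02], 'grip_force': 0.0, 'grip_width': 0.087}
top [[490.5, 0.0, 276.7], [0.0, 490.5, 205.1], [0.0, 0.0, 1.0]] [[0.019, -1.0, -0.001, -0.042], [-0.981, -0.018, -0.194, 0.581], [0.194, 0.004, -0.981, 0.979], [0.0, 0.0, 0.0, 1.0]]
trap []
flange []
cover [([0.476, -0.0323, 0.1159], 0.85)]
screw_1 [([0.5105, -0.1264, 0.1162], 0.57), ([0.4359, 0.0498, 0.1233], 0.56), ([0.4177, -0.1109, 0.12], 0.56), ([0.5309, 0.0419, 0.1184], 0.48)]
scene [[415.3, 0.0, 292.2], [0.0, 415.3, 208.6], [0.0, 0.0, 1.0]] [[-0.89, -0.456, -0.009, 0.507], [-0.308, 0.616, -0.725, 0.285], [0.336, -0.643, -0.688, 0.714], [0.0, 0.0, 0.0, 1.0]]
trap [([0.4761, -0.0383, -0.0008], 0.56)]
flange [([0.5338, 0.0448, 0.1179], 0.25)]
cover [([0.4758, -0.0334, 0.1126], 0.85)]
screw_1 [([0.4368, 0.0544, 0.1189], 0.79), ([0.5336, 0.0431, 0.1175], 0.58), ([0.5127, -0.1227, 0.1206], 0.55)]
```

View pics/top0.png

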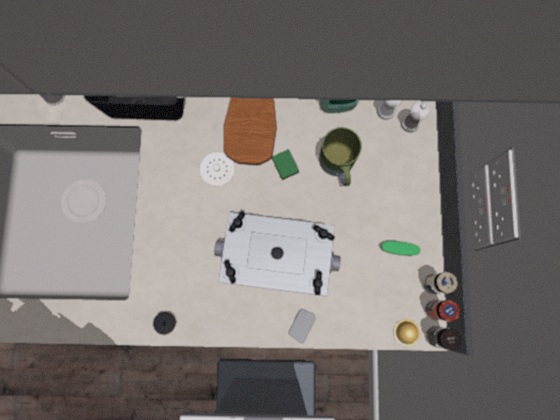

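View pics/scene0.png

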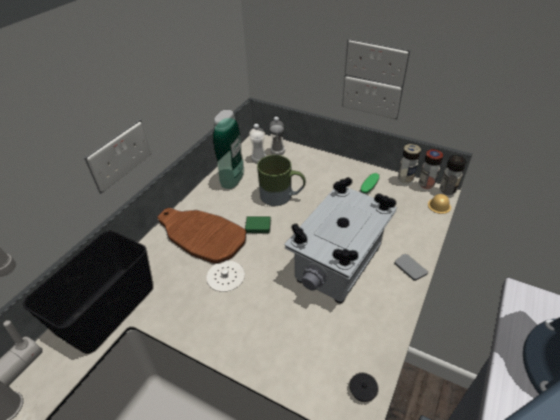

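```bash
python3 - <<'E'
from h import *
a=robot.camera("top")["img"][205:305,205:345]; b=robot.camera("scene")["img"][165:305,275:415]
a=cv2.resize(a,(784,560),interpolation=cv2.INTER_CUBIC); b=cv2.resize(b,(600,600),interpolation=cv2.INTER_CUBIC)
cv2.imwrite("pics/a1.png",a[:,:,::-1]);cv2.imwrite("pics/b1.png",b[:,:,::-1])
E
```

```text
(no output)
```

View pics/a1.png

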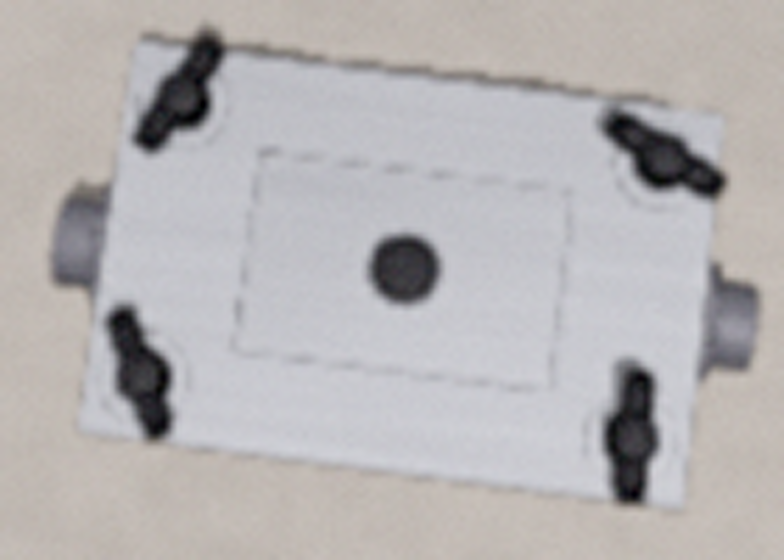

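View pics/b1.png

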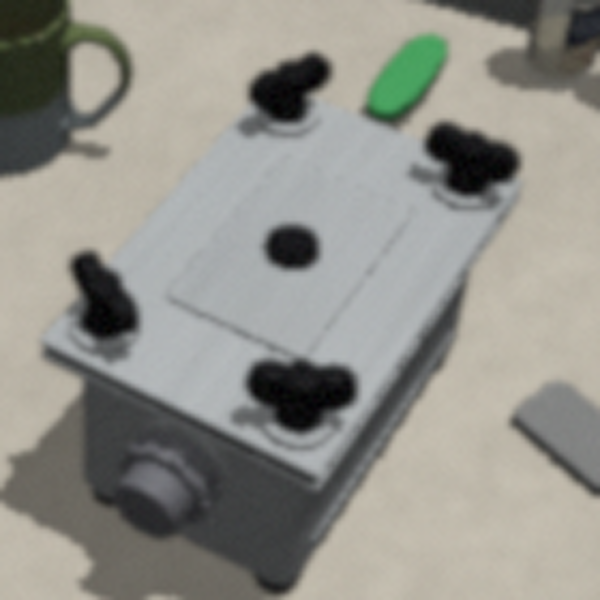

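```bash
cat >> h.py <<'E'
def back(c,uv,z):
    uv=np.atleast_2d(np.float64(uv)); W=c["world_to_cam"]; Rm,t=W[:3,:3],W[:3,3]
    d=(np.linalg.inv(c["mtx"])@np.c_[uv,np.ones(len(uv))].T).T@Rm; o=-Rm.T@t
    return o+d*((z-o[2])/d[:,2])[:,None]
def proj(c,p):
    W=c["world_to_cam"]; q=(W[:3,:3]@np.atleast_2d(p).T).T+W[:3,3]; q=(c["mtx"]@q.T).T; return q[:,:2]/q[:,2:]
E
python3 - <<'E'
from h import *
c=robot.camera("top"); s=robot.camera("scene")
g=cv2.cvtColor(c["img"],cv2.COLOR_RGB2GRAY); off=np.array([205,205]);
k=5.6
corn=np.array([[140,37],[722,110],[685,505],[82,432]])/k+off-0.4
P=back(c,corn,.119);print("corners",P.round(4).tolist(),P.mean(0).round(4))
vent=back(c,np.array([[404,269]])/k+off-.4,.128);print("vent",vent.round(4))
ends={1:[(122,315),(156,432)],2:[(209,42),(150,140)],3:[(615,122),(710,185)],4:[(635,375),(629,492)]}
for i,e in ends.items():
    E=back(c,np.array(e)/k+off-.4,.147);m=E.mean(0);d=E[0]-E[1]
    mask=(g<90).astype(np.uint8); 
    n,l,st,ce=cv2.connectedComponentsWithStats(mask)
    uv=(np.array(e)/k+off-.4).mean(0); lab=l[int(round(uv[1])),int(round(uv[0]))]
    ys,xs=np.nonzero(l==lab); Q=back(c,np.c_[xs,ys],.145)[:,:2]
    w,v=np.linalg.eigh(np.cov(Q.T)); a=v[:,1]
    print(i,m.round(4),np.linalg.norm(d).round(4),"ang",(np.degrees(np.arctan2(d[1],d[0]))%180).round(1),"pca",Q.mean(0).round(4),(np.degrees(np.arctan2(a[1],a[0]))%180).round(1),len(xs))
# vent in scene
vs=np.array([292,247])/(600/140)+[275,165]-.4
print("vent scene",back(s,vs,.128).round(4))
for n,cc in(("top",c),("scene",s)):
  for t in ["screw_1","cover"]:
    print(n,t,[(np.round(d["xyz"],4).tolist(),round(d["p"],2)) for d in robot.search_frame(cc,t)+robot.tip_of(cc,t)])
E
```

```text
corners [[0.5559, 0.0616, 0.119], [0.5336, -0.1439, 0.119], [0.3968, -0.1307, 0.119], [0.4176, 0.0764, 0.119]] [ 0.476  -0.0342  0.119 ]
vent [[ 0.4748 -0.0332  0.128 ]]
1 [0.4363 0.0548 0.147 ] 0.0407 ang 18.4 pca [0.4368 0.0546] 20.9 139
2 [0.5323 0.0445 0.147 ] 0.0392 ang 151.0 pca [0.5313 0.0439] 148.9 148
3 [ 0.5138 -0.1204  0.147 ] 0.0385 ang 57.0 pca [ 0.513  -0.1202] 58.4 148
4 [ 0.4195 -0.1103  0.147 ] 0.0387 ang 177.2 pca [ 0.4187 -0.1102] 176.4 148
vent scene [[ 0.4744 -0.0319  0.128 ]]
top screw_1 [([0.4173, -0.1107, 0.1489], 0.85), ([0.435, 0.0508, 0.1513], 0.82), ([0.5046, -0.1257, 0.1461], 0.5), ([0.5347, 0.0408, 0.1492], 0.18), ([0.4197, -0.1107, 0.121], 0.69), ([0.5318, 0.0421, 0.1203], 0.58), ([0.4403, 0.0505, 0.1217], 0.53), ([0.5122, -0.1261, 0.1159], 0.48)]
top cover [([0.4719, -0.0348, 0.1217], 0.65), ([0.4768, -0.0381, 0.117], 0.67)]
scene screw_1 [([0.4177, -0.1102, 0.1451], 0.88), ([0.5326, 0.051, 0.1411], 0.84), ([0.4333, 0.0601, 0.143], 0.79), ([0.512, -0.117, 0.1442], 0.66), ([0.4355, 0.0535, 0.1198], 0.98), ([0.5142, -0.1239, 0.1207], 0.84), ([0.4196, -0.1129, 0.1212], 0.69), ([0.5355, 0.0423, 0.1179], 0.65)]
scene cover [([0.4764, -0.0261, 0.12], 0.64), ([0.4788, -0.034, 0.1161], 0.64)]
```

```bash
cat >> h.py <<'E'
C=np.array([.4752,-.0329]); YAW=np.radians(-6.1)
AX={1:(-48,84),2:(48,84),3:(48,-84),4:(-48,-84)}
Rz=np.array([[np.cos(YAW),-np.sin(YAW)],[np.sin(YAW),np.cos(YAW)]])
S={k:C+Rz@np.array(v)/1e3 for k,v in AX.items()}
def psi(q): x=R.from_quat(q).as_matrix()[:,0]; return np.degrees(np.arctan2(x[1],x[0]))
def plan(xyz,ps):
    o=robot.get_obs(); M=R.from_quat(o["tool_rot"]); a=np.radians(ps)
    T=np.array([[np.cos(a),np.sin(a),0],[np.sin(a),-np.cos(a),0],[0,0,-1]])
    d=M.as_matrix().T@(np.array(xyz)-o["position"])*1e3
    rv=(M.inv()*R.from_matrix(T)).as_rotvec(degrees=True)
    print("t",round(o["time"],2),"psi",round(psi(o["tool_rot"]),2),"q6",round(np.degrees(o["q"][5]),1),"shift",d.round(1),"turn",rv.round(2))
E
python3 - <<'E'
from h import *
print({k:v.round(4) for k,v in S.items()}); plan([*S[1],.2],199.5)
E
```

```text
{1: array([0.4364, 0.0557]), 2: array([0.5319, 0.0455]), 3: array([ 0.514 , -0.1215]), 4: array([ 0.4185, -0.1113])}
t 1.1 psi 153.72 q6 -10.2 shift [-366.6 -381.8   44.6] turn [  0.     0.   -45.78]
```

>>> {"op": "move_arm", "data": {
  "series": "-367 -382 44 0 0 -45.8;-367 -382 44 0 0 -45.8;-367 -382 44 0 0 -45.8;-367 -382 44 0 0 -45.8;-367 -382 44 0 0 -45.8;-367 -382 44 0 0 -45.8;-367 -382 44 0 0 -45.8;-367 -382 44 0 0 -45.8",
  "jaw": 0.4,
  "newtons": 60
}}

```text
time: 1.77
position: [0.3733, 0.2568, 0.2185]
tool_rot: [-0.172, 0.985, 0.0, 0.001]
ft_force: [1.1, 0.4, 0.9]
grip_width: 0.0419
grip_force: 0.0
```

```bash
python3 -c "
from h import *
plan([*S[1],.2],199.5)"
```

```text
t 1.77 psi -160.24 q6 -89.4 shift [   8.6 -210.5   18.5] turn [-0.    0.07  0.26]
```

>>> {"op": "move_arm", "data": {
  "series": "8.6 -210 18 0 0 0;8.6 -210 18 0 0 0;8.6 -210 18 0 0 0;8.6 -210 18 0 0 0;8.6 -210 18 0 0 0;8.6 -210 18 0 0 0;8.6 -210 18 0 0 0"
}}

```text
time: 2.35
position: [0.4361, 0.0551, 0.2003]
tool_rot: [-0.167, 0.986, -0.0, 0.0]
ft_force: [-0.8, 0.4, 0.2]
grip_width: 0.0345
grip_force: 0.0
```

```bash
python3 -c "
from h import *
plan([*S[1],.148],199.5); o=robot.get_obs(); print(o['moment'],o['ft_force'],o['grip_width'])
c=robot.camera('top')['img'][205:305,205:345]; d=robot.camera('scene')['img'][105:305,275:415]
cv2.imwrite('pics/p5.png',np.hstack([cv2.resize(c,(400,286),interpolation=2)[:, :, ::-1],cv2.resize(d,(200,286),interpolation=2)[:,:,::-1]]))"
```

```text
t 2.35 psi -160.81 q6 -116.6 shift [-0.5  0.6 52.3] turn [-0.02  0.04 -0.31]
[0.0542736  0.04650767 0.012097  ] [-0.81389282  0.3812807   0.23500671] 0.03454907530469603
```

View pics/p5.png

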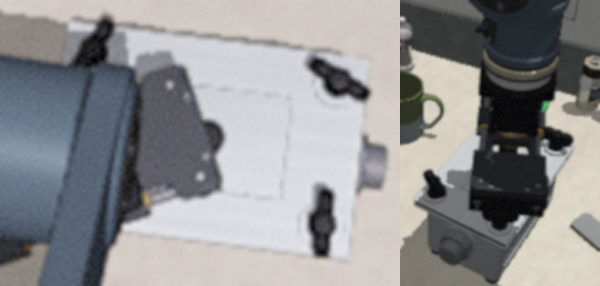

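>>> {"op": "move_arm", "data": {
  "series": "-0.5 0.6 40 0 0 -0.3;-0.5 0.6 52 0 0 -0.3;-0.5 0.6 52 0 0 -0.3;-0.5 0.6 52 0 0 -0.3"
}}

```text
time: 2.78
position: [0.4343, 0.0598, 0.1481]
tool_rot: [-0.173, 0.985, 0.0, -0.001]
ft_force: [-0.4, 0.9, -0.3]
grip_width: 0.0344
grip_force: 0.0
```

>>> {"op": "move_arm", "data": {
  "series": "0 0 0 0 0 0;0 0 0 0 0 0;0 0 0 0 0 0;0 0 0 0 0 0;0 0 0 0 0 0;0 0 0 0 0 0",
  "jaw": 0
}}

```text
time: 3.28
position: [0.4381, 0.0546, 0.1492]
tool_rot: [-0.174, 0.985, -0.004, 0.003]
ft_force: [2.1, -16.8, -5.7]
grip_width: 0.0156
grip_force: 56.8
```

```bash
cat >> h.py <<'E'
def st(k):
    o=robot.get_obs(); print("t",round(o["time"],2),"psi",round(psi(o["tool_rot"]),2),"q6",round(np.degrees(o["q"][5]),1),"dxy mm",((o["position"][:2]-S[k])*1e3).round(2),"z",round(o["position"][2],4),"F",np.round(o["ft_force"],1),"M",np.round(o["moment"],3),"w",round(o["grip_width"],4),"gf",round(o["grip_force"],1))
E
python3 -c "
from h import *
st(1)"
```

```text
t 3.28 psi -159.92 q6 -116.8 dxy mm [ 1.74 -1.11] z 0.1492 F [  2.1 -16.8  -5.7] M [-2.838 -0.309  0.009] w 0.0156 gf 56.8
```

>>> {"op": "move_arm", "data": {
  "series": "0 0 0 0 0 0;0 0 0 0 0 0;0 0 0 0 0 0"
}}

```text
time: 3.53
position: [0.4381, 0.0546, 0.1492]
tool_rot: [-0.174, 0.985, -0.004, 0.003]
ft_force: [2.2, -15.3, -5.3]
grip_width: 0.0158
grip_force: 56.7
```

```bash
python3 -c "
from h import *
st(1)
c=robot.camera('top')['img'][205:305,205:345]; d=robot.camera('scene')['img'][165:305,275:415]
cv2.imwrite('pics/p6.png',cv2.resize(d,(600,600),interpolation=2)[:,:,::-1])"
```

```text
t 3.53 psi -159.94 q6 -116.8 dxy mm [ 1.74 -1.11] z 0.1492 F [  2.2 -15.3  -5.3] M [-2.745 -0.332 -0.017] w 0.0158 gf 56.7
```

View pics/p6.png

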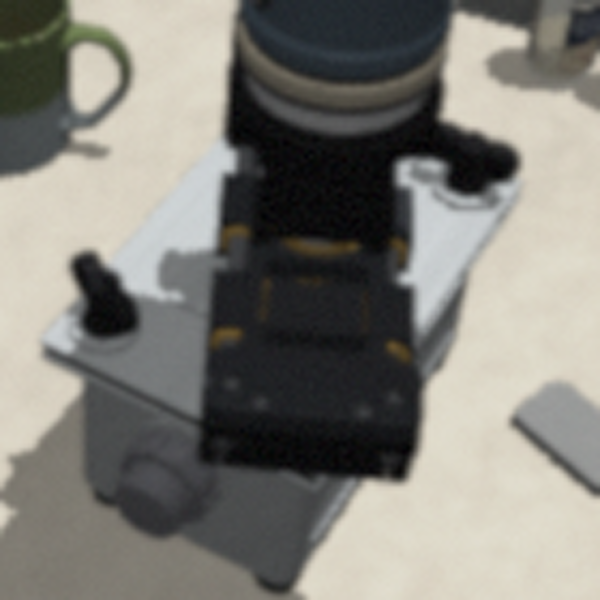

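>>> {"op": "move_arm", "data": {
  "series": "0 -4.5 -6 0 0 0;0 -4.5 -6 0 0 0;0 -4.5 -6 0 0 0;0 -4.5 -6 0 0 0",
  "jaw": 0.35
}}

```text
time: 3.97
position: [0.4366, 0.0543, 0.1547]
tool_rot: [-0.172, 0.985, 0.0, 0.0]
ft_force: [-0.2, 0.3, 0.2]
grip_width: 0.0286
grip_force: 0.0
```

```bash
python3 -c "
from h import *
st(1);plan([*S[1],.154],199.5)"
```

```text
t 3.97 psi -160.18 q6 -117.4 dxy mm [ 0.16 -1.39] z 0.1547 F [-0.2  0.3  0.2] M [-0.001  0.025 -0.011] w 0.0286 gf 0.0
t 3.97 psi -160.18 q6 -117.4 shift [-0.3  1.4  0.7] turn [0.   0.04 0.32]
```

>>> {"op": "move_arm", "data": {
  "series": "0 0 0 0 0 0;0 0 0 0 0 0;0 0 0 0 0 0;0 0 0 0 0 0;0 0 0 0 0 0",
  "jaw": 0
}}

```text
time: 4.38
position: [0.4367, 0.0537, 0.1542]
tool_rot: [-0.172, 0.985, -0.0, -0.0]
ft_force: [-0.5, -2.5, 0.5]
grip_width: 0.0143
grip_force: 59.2
```

```bash
python3 -c "
from h import *
st(1)"
```

```text
t 4.38 psi -160.16 q6 -117.4 dxy mm [ 0.34 -2.05] z 0.1542 F [-0.5 -2.5  0.5] M [-0.338  0.027 -0.   ] w 0.0143 gf 59.2
```

>>> {"op": "move_arm", "data": {
  "series": "0 0 0 0 0 3;0 0 0 0 0 6;0 0 0 0 0 6;0 0 0 0 0 6"
}}

```text
time: 4.72
position: [0.4367, 0.0537, 0.1541]
tool_rot: [-0.121, 0.993, -0.0, -0.0]
ft_force: [-0.7, -3.2, -1.4]
grip_width: 0.014
grip_force: 59.1
```

```bash
python3 -c "
from h import *
st(1)"
```

```text
t 4.72 psi -166.11 q6 -111.5 dxy mm [ 0.35 -2.04] z 0.1541 F [-0.7 -3.2 -1.4] M [-0.355 -0.013 -0.033] w 0.014 gf 59.1
```

>>> {"op": "move_arm", "data": {
  "series": "0 0 0.2 0 0 3;0 0 0.2 0 0 6;0 0 0.2 0 0 6;0 0 0.2 0 0 6"
}}

```text
time: 5.05
position: [0.4367, 0.0537, 0.1539]
tool_rot: [-0.069, 0.998, -0.0, -0.0]
ft_force: [0.1, -2.4, -1.7]
grip_width: 0.0141
grip_force: 59.1
```

```bash
python3 -c "
from h import *
st(1)"
```

```text
t 5.05 psi -172.06 q6 -105.5 dxy mm [ 0.34 -1.98] z 0.1539 F [ 0.1 -2.4 -1.7] M [-0.525 -0.029 -0.041] w 0.0141 gf 59.1
```

>>> {"op": "move_arm", "data": {
  "series": "0 0 0.2 0 0 3;0 0 0.2 0 0 6;0 0 0.2 0 0 6;0 0 0.2 0 0 6"
}}

```text
time: 5.38
position: [0.4367, 0.0538, 0.1537]
tool_rot: [-0.017, 1.0, -0.0, -0.0]
ft_force: [0.4, -3.2, -2.6]
grip_width: 0.0143
grip_force: 59.1
```

```bash
python3 -c "
from h import *
st(1)"
```

```text
t 5.38 psi -178.04 q6 -99.5 dxy mm [ 0.34 -1.96] z 0.1537 F [ 0.4 -3.2 -2.6] M [-0.565 -0.057 -0.055] w 0.0143 gf 59.1
```

>>> {"op": "move_arm", "data": {
  "series": "0 0 0.2 0 0 3;0 0 0.2 0 0 6;0 0 0.2 0 0 6;0 0 0.2 0 0 6"
}}

```text
time: 5.72
position: [0.4367, 0.0538, 0.1536]
tool_rot: [0.035, 0.999, -0.0, 0.0]
ft_force: [1.3, -3.9, -3.6]
grip_width: 0.014
grip_force: 59.1
```

```bash
python3 -c "
from h import *
st(1)"
```

```text
t 5.72 psi 175.96 q6 -93.5 dxy mm [ 0.33 -1.91] z 0.1536 F [ 1.3 -3.9 -3.6] M [-0.598 -0.081 -0.058] w 0.014 gf 59.1
```

>>> {"op": "move_arm", "data": {
  "series": "0 0 0.2 0 0 3;0 0 0.2 0 0 6;0 0 0.2 0 0 6;0 0 0.2 0 0 6"
}}

```text
time: 6.05
position: [0.4368, 0.0538, 0.1534]
tool_rot: [0.087, 0.996, -0.0, 0.0]
ft_force: [-0.8, -3.0, -2.3]
grip_width: 0.0141
grip_force: 59.1
```

```bash
python3 -c "
from h import *
st(1)"
```

```text
t 6.05 psi 169.96 q6 -87.5 dxy mm [ 0.36 -1.89] z 0.1534 F [-0.8 -3.  -2.3] M [-0.709 -0.091 -0.035] w 0.0141 gf 59.1
```

>>> {"op": "move_arm", "data": {
  "series": "0 0 0.2 0 0 3;0 0 0.2 0 0 6;0 0 0.2 0 0 6;0 0 0.2 0 0 6"
}}

```text
time: 6.38
position: [0.4367, 0.0539, 0.1533]
tool_rot: [0.139, 0.99, -0.0, 0.0]
ft_force: [1.4, -4.5, -1.5]
grip_width: 0.0141
grip_force: 59.2
```

```bash
python3 -c "
from h import *
st(1)"
```

```text
t 6.38 psi 163.97 q6 -81.5 dxy mm [ 0.35 -1.87] z 0.1533 F [ 1.4 -4.5 -1.5] M [-0.633 -0.097  0.001] w 0.0141 gf 59.2
```

>>> {"op": "move_arm", "data": {
  "series": "0 0 0.2 0 0 3;0 0 0.2 0 0 6;0 0 0.2 0 0 6;0 0 0.2 0 0 6"
}}

```text
time: 6.72
position: [0.4367, 0.0539, 0.1531]
tool_rot: [0.191, 0.982, -0.0, 0.0]
ft_force: [0.5, -3.6, -1.7]
grip_width: 0.0147
grip_force: 59.2
```

```bash
python3 -c "
from h import *
st(1)
d=robot.camera('scene')['img'][165:305,275:415]
cv2.imwrite('pics/p7.png',cv2.resize(d,(600,600),interpolation=2)[:,:,::-1])"
```

```text
t 6.72 psi 157.97 q6 -75.5 dxy mm [ 0.35 -1.83] z 0.1531 F [ 0.5 -3.6 -1.7] M [-0.644 -0.025  0.021] w 0.0147 gf 59.2
```

View pics/p7.png

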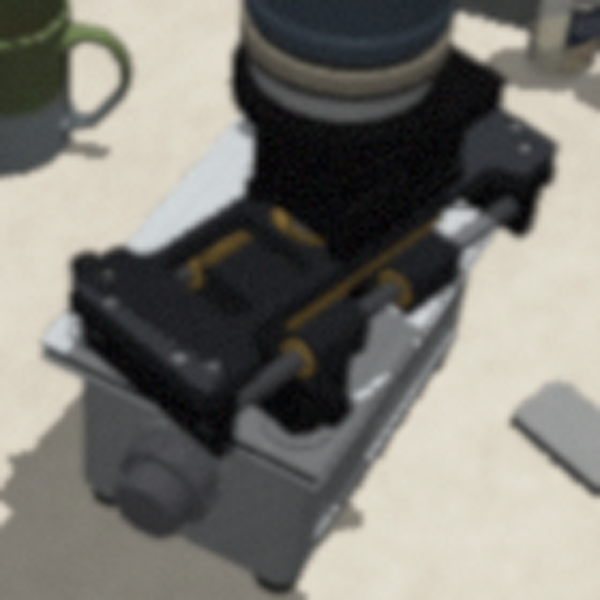

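>>> {"op": "move_arm", "data": {
  "series": "0 0 0.2 0 0 3;0 0 0.2 0 0 6;0 0 0.2 0 0 6;0 0 0.2 0 0 6"
}}

```text
time: 7.1
position: [0.4368, 0.0539, 0.1529]
tool_rot: [0.242, 0.97, -0.0, 0.0]
ft_force: [-0.5, -3.8, 0.6]
grip_width: 0.0142
grip_force: 59.2
```

```bash
python3 -c "
from h import *
st(1)"
```

```text
t 7.1 psi 151.95 q6 -69.5 dxy mm [ 0.37 -1.82] z 0.1529 F [-0.5 -3.8  0.6] M [-0.636 -0.036  0.036] w 0.0142 gf 59.2
```

>>> {"op": "move_arm", "data": {
  "series": "0 0 0.2 0 0 3;0 0 0.2 0 0 6;0 0 0.2 0 0 6;0 0 0.2 0 0 6"
}}

```text
time: 7.43
position: [0.4368, 0.0539, 0.1528]
tool_rot: [0.293, 0.956, 0.0, 0.0]
ft_force: [-0.4, -3.7, 1.4]
grip_width: 0.014
grip_force: 59.2
```

```bash
python3 -c "
from h import *
st(1)"
```

```text
t 7.43 psi 145.96 q6 -63.5 dxy mm [ 0.4  -1.79] z 0.1528 F [-0.4 -3.7  1.4] M [-0.596  0.011  0.102] w 0.014 gf 59.2
```

>>> {"op": "move_arm", "data": {
  "series": "0 0 0 0 0 0;0 0 0 0 0 0;0 0 0 0 0 0",
  "jaw": 0.35
}}

```text
time: 7.68
position: [0.4362, 0.0545, 0.1525]
tool_rot: [0.294, 0.956, 0.0, -0.001]
ft_force: [0.6, -0.2, 0.1]
grip_width: 0.0262
grip_force: 0.0
```

```bash
python3 -c "
from h import *
st(1)"
```

```text
t 7.68 psi 145.8 q6 -63.4 dxy mm [-0.16 -1.21] z 0.1525 F [ 0.6 -0.2  0.1] M [0.01  0.035 0.024] w 0.0262 gf 0.0
```

>>> {"op": "move_arm", "data": {
  "series": "0 0 -40 0 0 0;0 0 -45 0 0 0"
}}

```text
time: 7.85
position: [0.4383, 0.0543, 0.1998]
tool_rot: [0.294, 0.956, 0.001, 0.001]
ft_force: [1.0, -0.1, -0.2]
grip_width: 0.0299
grip_force: 0.0
```

```bash
python3 -c "
from h import *
st(1);p=S[3]+[0,-.001];plan([*p,.2],57.7)"
```

```text
t 7.85 psi 145.83 q6 -63.4 dxy mm [ 1.88 -1.41] z 0.1998 F [ 1.  -0.1 -0.2] M [-0.005 -0.054 -0.013] w 0.0299 gf 0.0
t 7.85 psi 145.83 q6 -63.4 shift [-1.620e+02 -1.038e+02 -1.000e-01] turn [2.100e-01 1.000e-02 8.813e+01]
```

>>> {"op": "move_arm", "data": {
  "series": "-162 -104 0 0 0 88.1;-162 -104 0 0 0 88.1;-162 -104 0 0 0 88.1;-162 -104 0 0 0 88.1;-162 -104 0 0 0 88.1;-162 -104 0 0 0 88.1;-162 -104 0 0 0 88.1;-162 -104 0 0 0 88.1"
}}

```text
time: 8.52
position: [0.5122, -0.1234, 0.1973]
tool_rot: [0.719, 0.695, 0.0, -0.0]
ft_force: [0.0, -0.5, -1.0]
grip_width: 0.0305
grip_force: 0.0
```

```bash
python3 - <<'E'
from h import *
p=S[3]+[0,-.001];plan([*p,.154],57.7)
c=robot.camera('top'); g=cv2.cvtColor(c["img"],cv2.COLOR_RGB2GRAY)
x,y=proj(c,[*S[1],.147])[0].astype(int); print(x,y)
a=c["img"][y-25:y+25,x-25:x+25]; b=c["img"][205:305,205:345]
cv2.imwrite("pics/p8.png",np.hstack([cv2.resize(a,(300,300),interpolation=2),cv2.resize(b,(420,300),interpolation=2)])[:,:,::-1])
E
```

```text
t 8.52 psi 88.08 q6 -23.9 shift [ 0.9  1.8 43.3] turn [-3.000e-02 -6.000e-02  3.038e+01]
228 271
```

View pics/p8.png

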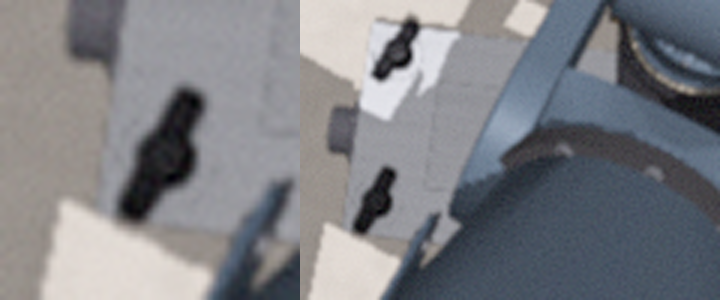

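>>> {"op": "move_arm", "data": {
  "series": "1 1.8 0 0 0 30.4;1 1.8 0 0 0 30.4;1 1.8 8 0 0 30.4;1 1.8 12 0 0 30.4;1 1.8 30 0 0 30.4;1 1.8 43 0 0 30.4;1 1.8 43 0 0 30.4;1 1.8 43 0 0 30.4"
}}

```text
time: 9.23
position: [0.5136, -0.1216, 0.1542]
tool_rot: [0.874, 0.487, -0.0, -0.001]
ft_force: [0.5, -0.6, 0.3]
grip_width: 0.0305
grip_force: 0.0
```

```bash
python3 -c "
from h import *
st(3);p=S[3]+[0,-.001];plan([*p,.154],57.7)"
```

```text
t 9.23 psi 58.23 q6 6.3 dxy mm [-0.41 -0.04] z 0.1542 F [ 0.5 -0.6  0.3] M [-0.087  0.06  -0.032] w 0.0305 gf 0.0
t 9.23 psi 58.23 q6 6.3 shift [-0.6  0.9  0.2] turn [-0.11 -0.01  0.53]
```

>>> {"op": "move_arm", "data": {
  "series": "0 0 0 0 0 0;0 0 0 0 0 0;0 0 0 0 0 0;0 0 0 0 0 0;0 0 0 0 0 0",
  "jaw": 0
}}

```text
time: 9.65
position: [0.515, -0.1226, 0.1555]
tool_rot: [0.874, 0.486, 0.001, 0.001]
ft_force: [1.2, 0.4, 2.8]
grip_width: 0.0142
grip_force: 64.0
```

```bash
python3 -c "
from h import *
st(3)"
```

```text
t 9.65 psi 58.12 q6 6.4 dxy mm [ 1.01 -1.06] z 0.1555 F [1.2 0.4 2.8] M [-0.098 -0.047  0.011] w 0.0142 gf 64.0
```

>>> {"op": "move_arm", "data": {
  "series": "0 0 0.3 0 0 6;0 0 0.3 0 0 12;0 0 0.3 0 0 12;0 0 0.3 0 0 12"
}}

```text
time: 9.98
position: [0.5152, -0.1227, 0.1551]
tool_rot: [0.92, 0.393, 0.001, 0.001]
ft_force: [2.6, -1.9, 4.4]
grip_width: 0.014
grip_force: 64.0
```

```bash
python3 -c "
from h import *
st(3)"
```

```text
t 9.98 psi 46.26 q6 18.2 dxy mm [ 1.2  -1.21] z 0.1551 F [ 2.6 -1.9  4.4] M [-0.196 -0.147 -0.037] w 0.014 gf 64.0
```

>>> {"op": "move_arm", "data": {
  "series": "0 0 0.2 0 0 3;0 0 0.2 0 0 6;0 0 0.2 0 0 6;0 0 0.2 0 0 6"
}}

```text
time: 10.32
position: [0.5153, -0.1228, 0.155]
tool_rot: [0.939, 0.345, 0.001, 0.001]
ft_force: [1.4, -1.4, 6.0]
grip_width: 0.0144
grip_force: 64.1
```

```bash
python3 -c "
from h import *
st(3)"
```

```text
t 10.32 psi 40.31 q6 24.2 dxy mm [ 1.3  -1.29] z 0.155 F [ 1.4 -1.4  6. ] M [-0.26  -0.223  0.069] w 0.0144 gf 64.1
```

>>> {"op": "move_arm", "data": {
  "series": "0 0 0.2 0 0 3;0 0 0.2 0 0 6;0 0 0.2 0 0 6;0 0 0.2 0 0 6"
}}

```text
time: 10.65
position: [0.5154, -0.1229, 0.1548]
tool_rot: [0.955, 0.295, 0.001, 0.001]
ft_force: [2.9, -1.8, 5.7]
grip_width: 0.0138
grip_force: 64.1
```

```bash
python3 -c "
from h import *
st(3)"
```

```text
t 10.65 psi 34.32 q6 30.2 dxy mm [ 1.36 -1.4 ] z 0.1548 F [ 2.9 -1.8  5.7] M [-0.256 -0.209  0.083] w 0.0138 gf 64.1
```

>>> {"op": "move_arm", "data": {
  "series": "0 0 0.2 0 0 3;0 0 0.2 0 0 6;0 0 0.2 0 0 6;0 0 0.2 0 0 6"
}}

```text
time: 10.98
position: [0.5154, -0.1231, 0.1547]
tool_rot: [0.97, 0.245, 0.001, 0.001]
ft_force: [0.9, -1.2, 6.0]
grip_width: 0.0137
grip_force: 64.1
```

```bash
python3 -c "
from h import *
st(3)"
```

```text
t 10.98 psi 28.33 q6 36.2 dxy mm [ 1.42 -1.53] z 0.1547 F [ 0.9 -1.2  6. ] M [-0.396 -0.218  0.119] w 0.0137 gf 64.1
```

>>> {"op": "move_arm", "data": {
  "series": "0 0 0 0 0 0;0 0 0 0 0 0"
}}

```text
time: 11.15
position: [0.5154, -0.1231, 0.1547]
tool_rot: [0.97, 0.245, 0.001, 0.001]
ft_force: [1.7, -2.0, 6.0]
grip_width: 0.0138
grip_force: 64.1
```

```bash
python3 -c "
from h import *
st(3)"
```

```text
t 11.15 psi 28.33 q6 36.2 dxy mm [ 1.45 -1.53] z 0.1547 F [ 1.7 -2.   6. ] M [-0.292 -0.139  0.044] w 0.0138 gf 64.1
```

```bash
cat >> h.py <<'E'
def av(k,n=4):
    L=[]
    for _ in range(n): L.append(robot.get_obs()["moment"][2]); robot.camera("top")
    L.append(robot.get_obs()["moment"][2]); st(k); print("Mz avg",np.mean(L).round(3),np.round(L,3))
E
python3 -c "
from h import *
av(3)"
```

```text
t 11.35 psi 28.33 q6 36.2 dxy mm [ 1.43 -1.53] z 0.1547 F [ 1.8 -1.1  5.8] M [-0.305 -0.249  0.047] w 0.0139 gf 64.1
Mz avg 0.047 [0.044 0.066 0.017 0.061 0.047]
```

>>> {"op": "move_arm", "data": {
  "series": "0 0 0.2 0 0 3;0 0 0.2 0 0 6;0 0 0.2 0 0 6"
}}

```text
time: 11.6
position: [0.5155, -0.1232, 0.1546]
tool_rot: [0.981, 0.193, 0.001, 0.001]
ft_force: [1.0, -1.5, 5.8]
grip_width: 0.0135
grip_force: 64.1
```

```bash
python3 -c "
from h import *
av(3)"
```

```text
t 11.8 psi 22.35 q6 42.2 dxy mm [ 1.5  -1.66] z 0.1546 F [ 2.  -2.1  5.9] M [-0.313 -0.126  0.101] w 0.014 gf 64.1
Mz avg 0.103 [0.075 0.079 0.128 0.134 0.101]
```

>>> {"op": "move_arm", "data": {
  "series": "0 0 0.1 0 0 4;0 0 0.1 0 0 4;0 0 0.1 0 0 4"
}}

```text
time: 12.05
position: [0.5155, -0.1233, 0.1545]
tool_rot: [0.987, 0.159, 0.002, 0.002]
ft_force: [0.8, -2.3, 6.0]
grip_width: 0.014
grip_force: 64.1
```

```bash
python3 -c "
from h import *
av(3,3)"
```

```text
t 12.2 psi 18.35 q6 46.2 dxy mm [ 1.51 -1.75] z 0.1545 F [ 2.3 -1.5  6.5] M [-0.388 -0.111  0.152] w 0.0137 gf 64.1
Mz avg 0.144 [0.153 0.131 0.14  0.152]
```

>>> {"op": "move_arm", "data": {
  "series": "0 0 0 0 0 0;0 0 0 0 0 0",
  "jaw": 0.35
}}

```text
time: 12.37
position: [0.5136, -0.122, 0.1533]
tool_rot: [0.987, 0.159, -0.001, -0.0]
ft_force: [0.0, -0.1, -0.4]
grip_width: 0.0211
grip_force: 0.0
```

>>> {"op": "move_arm", "data": {
  "series": "0 0 -40 0 0 0;0 0 -45 0 0 0"
}}

```text
time: 12.53
position: [0.515, -0.1225, 0.2007]
tool_rot: [0.987, 0.158, 0.001, 0.001]
ft_force: [0.6, 0.5, 0.4]
grip_width: 0.0284
grip_force: 0.0
```

```bash
cat >> h.py <<'E'
D={1:np.array([.4367,.0540]),2:S[2]+[.0005,-.0015],3:np.array([.5150,-.1230]),4:S[4]+[.0005,-.0015]}
E
python3 -c "
from h import *
print(D)
st(3);plan([*D[1],.2],149.5);plan([*D[1],.2],-30.5);plan([*D[2],.2],150)"
```

```text
{1: array([0.4367, 0.054 ]), 2: array([0.5323544 , 0.04402371]), 3: array([ 0.515, -0.123]), 4: array([ 0.4190456 , -0.11282371])}
t 12.53 psi 18.22 q6 46.3 dxy mm [ 1.03 -0.98] z 0.2007 F [0.6 0.5 0.4] M [-0.064  0.119 -0.007] w 0.0284 gf 0.0
t 12.53 psi 18.22 q6 46.3 shift [ -19.2 -192.2    0.4] turn [ 1.5000e-01  4.0000e-02 -1.3128e+02]
t 12.53 psi 18.22 q6 46.3 shift [ -19.2 -192.2    0.4] turn [ 3.000e-02 -1.300e-01  4.872e+01]
t 12.53 psi 18.22 q6 46.3 shift [  68.5 -152.8    0.6] turn [ 1.5000e-01  4.0000e-02 -1.3178e+02]
```

>>> {"op": "move_arm", "data": {
  "series": "-19 -192 0 0 0 52;-19 -192 0 0 0 52;-19 -192 0 0 0 52;-19 -192 0 0 0 52;-19 -192 0 0 0 52;-19 -192 0 0 0 52;-19 -192 0 0 0 52;-19 -192 0 0 0 52"
}}

```text
time: 13.2
position: [0.4345, 0.0556, 0.198]
tool_rot: [0.956, -0.292, -0.001, 0.0]
ft_force: [0.4, 0.4, -0.4]
grip_width: 0.0304
grip_force: 0.0
```

```bash
python3 -c "
from h import *
st(1);plan([*D[1],.153],-34)"
```

```text
t 13.2 psi -33.96 q6 116.6 dxy mm [-1.9  -0.13] z 0.198 F [ 0.4  0.4 -0.4] M [ 0.024  0.142 -0.045] w 0.0304 gf 0.0
t 13.2 psi -33.96 q6 116.6 shift [ 2.8  0.  45. ] turn [0.06 0.15 0.04]
```

>>> {"op": "move_arm", "data": {
  "series": "1 0 35 0 0 0;1 0 45 0 0 0;1 0 45 0 0 0;1 0 45 0 0 0"
}}

```text
time: 13.53
position: [0.4359, 0.0541, 0.1528]
tool_rot: [0.957, -0.291, -0.002, 0.0]
ft_force: [-0.0, -0.6, 0.4]
grip_width: 0.0306
grip_force: 0.0
```

```bash
python3 -c "
from h import *
st(1)"
```

```text
t 13.53 psi -33.83 q6 116.3 dxy mm [-0.53 -1.65] z 0.1528 F [-0.  -0.6  0.4] M [ 0.064  0.172 -0.011] w 0.0306 gf 0.0
```

>>> {"op": "move_arm", "data": {
  "series": "0 0 0 0 0 0;0 0 0 0 0 0;0 0 0 0 0 0;0 0 0 0 0 0",
  "jaw": 0
}}

```text
time: 13.87
position: [0.4373, 0.0535, 0.1542]
tool_rot: [0.957, -0.291, 0.001, 0.0]
ft_force: [-1.3, -1.8, 3.5]
grip_width: 0.014
grip_force: 65.2
```

```bash
python3 -c "
from h import *
av(1,3)"
```

```text
t 14.02 psi -33.85 q6 116.3 dxy mm [ 0.97 -2.27] z 0.1542 F [-1.3 -2.6  5.9] M [-0.462  0.434  0.012] w 0.0139 gf 65.5
Mz avg 0.019 [-0.009  0.058  0.014  0.012]
```

>>> {"op": "move_arm", "data": {
  "series": "0 0 0.1 0 0 3;0 0 0.1 0 0 3;0 0 0.1 0 0 3"
}}

```text
time: 14.27
position: [0.4374, 0.0534, 0.1541]
tool_rot: [0.949, -0.316, 0.001, 0.0]
ft_force: [-1.1, -2.7, 7.2]
grip_width: 0.0136
grip_force: 65.5
```

```bash
python3 -c "
from h import *
av(1,3)"
```

```text
t 14.42 psi -36.81 q6 119.3 dxy mm [ 0.95 -2.29] z 0.1541 F [-1.8 -2.8  6.7] M [-0.435  0.49   0.162] w 0.014 gf 65.5
Mz avg 0.163 [0.144 0.18  0.164 0.162]
```

>>> {"op": "move_arm", "data": {
  "series": "0 0 0 0 0 0;0 0 0 0 0 0",
  "jaw": 0.35
}}

```text
time: 14.58
position: [0.4375, 0.0539, 0.1537]
tool_rot: [0.949, -0.317, 0.001, -0.0]
ft_force: [0.2, -0.8, -0.1]
grip_width: 0.0211
grip_force: 0.0
```

>>> {"op": "move_arm", "data": {
  "series": "0 0 -40 0 0 0;0 0 -45 0 0 0"
}}

```text
time: 14.75
position: [0.4393, 0.0539, 0.2007]
tool_rot: [0.949, -0.316, 0.002, -0.001]
ft_force: [0.4, -0.1, 0.7]
grip_width: 0.0284
grip_force: 0.0
```

```bash
python3 -c "
from h import *
st(1);plan([*D[4],.2],-3)"
```

```text
t 14.75 psi -36.89 q6 119.3 dxy mm [ 2.88 -1.82] z 0.2007 F [ 0.4 -0.1  0.7] M [-0.036  0.111 -0.009] w 0.0284 gf 0.0
t 14.75 psi -36.89 q6 119.3 shift [ 83.9 145.5   0.6] turn [ -0.09  -0.25 -33.89]
```

>>> {"op": "move_arm", "data": {
  "series": "85.4 144.4 0 0 0 -33.9;85.4 144.4 0 0 0 -33.9;85.4 144.4 0 0 0 -33.9;85.4 144.4 0 0 0 -33.9;85.4 144.4 0 0 0 -33.9;85.4 144.4 10 0 0 -33.9;85.4 144.4 30 0 0 -33.9;85.4 144.4 46 0 0 -33.9"
}}

```text
time: 15.42
position: [0.4192, -0.1139, 0.152]
tool_rot: [1.0, -0.027, 0.001, 0.0]
ft_force: [0.7, 0.7, 0.2]
grip_width: 0.0305
grip_force: 0.0
```

>>> {"op": "move_arm", "data": {
  "series": "0 0 0 0 0 0;0 0 0 0 0 0"
}}

```text
time: 15.58
position: [0.4184, -0.1126, 0.152]
tool_rot: [1.0, -0.026, -0.001, -0.001]
ft_force: [-0.1, 0.4, -0.2]
grip_width: 0.0305
grip_force: 0.0
```

```bash
python3 -c "
from h import *
st(4);plan([*D[4],.1545],-3)"
```

```text
t 15.58 psi -3.0 q6 63.1 dxy mm [-0.12 -1.28] z 0.152 F [-0.1  0.4 -0.2] M [-0.039  0.232  0.007] w 0.0305 gf 0.0
t 15.58 psi -3.0 q6 63.1 shift [ 0.6  0.2 -2.5] turn [-0.06  0.08 -0.  ]
```

>>> {"op": "move_arm", "data": {
  "series": "0 0 0 0 0 0;0 0 0 0 0 0;0 0 0 0 0 0;0 0 0 0 0 0;0 0 0 0 0 0",
  "jaw": 0
}}

```text
time: 16.0
position: [0.4195, -0.1134, 0.1531]
tool_rot: [1.0, -0.026, 0.001, 0.001]
ft_force: [-0.1, -1.5, 3.4]
grip_width: 0.0147
grip_force: 59.0
```

```bash
python3 -c "
from h import *
st(4)"
```

```text
t 16.0 psi -2.95 q6 63.1 dxy mm [ 0.92 -2.06] z 0.1531 F [-0.1 -1.5  3.4] M [-0.283  0.251  0.017] w 0.0147 gf 59.0
```

>>> {"op": "move_arm", "data": {
  "series": "0 0 0.3 0 0 7;0 0 0.3 0 0 14;0 0 0.4 0 0 18;0 0 0.4 0 0 18"
}}

```text
time: 16.33
position: [0.4194, -0.1136, 0.1526]
tool_rot: [0.983, -0.183, 0.001, 0.001]
ft_force: [-1.1, -1.1, 5.3]
grip_width: 0.0142
grip_force: 59.0
```

```bash
python3 -c "
from h import *
av(4,2)"
```

```text
t 16.43 psi -20.85 q6 81.0 dxy mm [ 0.89 -2.23] z 0.1526 F [-0.5 -1.3  6.2] M [-0.47   0.362  0.023] w 0.0145 gf 59.0
Mz avg 0.004 [-0.013  0.001  0.023]
```

>>> {"op": "move_arm", "data": {
  "series": "0 0 0.2 0 0 5;0 0 0.2 0 0 8;0 0 0.2 0 0 8"
}}

```text
time: 16.68
position: [0.4194, -0.1136, 0.1523]
tool_rot: [0.968, -0.25, 0.001, 0.001]
ft_force: [-0.4, -3.1, 5.9]
grip_width: 0.0142
grip_force: 59.0
```

```bash
python3 -c "
from h import *
av(4,2)"
```

```text
t 16.78 psi -28.85 q6 89.0 dxy mm [ 0.86 -2.31] z 0.1524 F [-1.4 -3.1  6.4] M [-0.47   0.365 -0.066] w 0.0143 gf 59.0
Mz avg -0.056 [-0.06  -0.041 -0.066]
```

>>> {"op": "move_arm", "data": {
  "series": "0 0 0.2 0 0 5;0 0 0.2 0 0 8;0 0 0.2 0 0 8"
}}

```text
time: 17.03
position: [0.4194, -0.1137, 0.1521]
tool_rot: [0.948, -0.317, 0.001, 0.001]
ft_force: [-0.7, -3.8, 4.9]
grip_width: 0.0146
grip_force: 59.0
```

```bash
python3 -c "
from h import *
av(4,2)"
```

```text
t 17.13 psi -36.84 q6 97.0 dxy mm [ 0.8  -2.36] z 0.1521 F [-1.6 -3.   6.1] M [-0.531  0.39  -0.039] w 0.0143 gf 59.0
Mz avg -0.044 [-0.02  -0.072 -0.039]
```

>>> {"op": "move_arm", "data": {
  "series": "0 0 0.2 0 0 5;0 0 0.2 0 0 8;0 0 0.2 0 0 8"
}}

```text
time: 17.38
position: [0.4193, -0.1137, 0.1519]
tool_rot: [0.924, -0.382, 0.001, 0.001]
ft_force: [-1.8, -3.7, 6.1]
grip_width: 0.0143
grip_force: 59.0
```

```bash
python3 -c "
from h import *
av(4,2)"
```

```text
t 17.48 psi -44.83 q6 104.9 dxy mm [ 0.74 -2.42] z 0.1519 F [-1.1 -3.   6.2] M [-0.571  0.482 -0.066] w 0.0142 gf 59.0
Mz avg 0.006 [ 0.055  0.029 -0.066]
```

>>> {"op": "move_arm", "data": {
  "series": "0 0 0.2 0 0 5;0 0 0.2 0 0 8;0 0 0.2 0 0 8"
}}

```text
time: 17.73
position: [0.4192, -0.1138, 0.1518]
tool_rot: [0.895, -0.445, 0.001, 0.001]
ft_force: [-2.6, -3.4, 6.3]
grip_width: 0.0142
grip_force: 59.0
```

```bash
python3 -c "
from h import *
av(4,2)"
```

```text
t 17.83 psi -52.8 q6 112.9 dxy mm [ 0.64 -2.44] z 0.1518 F [-2.5 -3.4  6.4] M [-0.659  0.477  0.007] w 0.0146 gf 59.0
Mz avg 0.052 [0.073 0.075 0.007]
```

>>> {"op": "move_arm", "data": {
  "series": "0 0 0.2 0 0 5;0 0 0.2 0 0 8;0 0 0.2 0 0 8"
}}

```text
time: 18.08
position: [0.4191, -0.1138, 0.1516]
tool_rot: [0.862, -0.507, 0.001, 0.001]
ft_force: [-2.2, -2.6, 6.0]
grip_width: 0.0142
grip_force: 59.0
```

```bash
python3 -c "
from h import *
av(4,2)"
```

```text
t 18.18 psi -60.78 q6 120.9 dxy mm [ 0.56 -2.48] z 0.1516 F [-3.2 -5.   6.1] M [-0.651  0.492  0.098] w 0.0142 gf 59.0
Mz avg 0.121 [0.112 0.152 0.098]
```

>>> {"op": "move_arm", "data": {
  "series": "0 0 0.1 0 0 5;0 0 0.1 0 0 5;0 0 0.1 0 0 5"
}}

```text
time: 18.43
position: [0.4191, -0.1138, 0.1514]
tool_rot: [0.84, -0.543, 0.001, 0.001]
ft_force: [-2.2, -5.0, 6.6]
grip_width: 0.0144
grip_force: 59.0
```

```bash
python3 -c "
from h import *
av(4,2)"
```

```text
t 18.53 psi -65.77 q6 125.9 dxy mm [ 0.51 -2.49] z 0.1514 F [-2.5 -3.7  5.7] M [-0.583  0.585  0.189] w 0.014 gf 59.0
Mz avg 0.141 [0.113 0.122 0.189]
```

>>> {"op": "move_arm", "data": {
  "series": "0 0 0 0 0 0;0 0 0 0 0 0",
  "jaw": 0.35
}}

```text
time: 18.7
position: [0.4187, -0.1127, 0.1509]
tool_rot: [0.839, -0.544, -0.0, -0.0]
ft_force: [0.4, -0.4, -0.6]
grip_width: 0.0214
grip_force: 0.0
```

>>> {"op": "move_arm", "data": {
  "series": "0 0 -41 0 0 0;0 0 -48 0 0 -7;0 0 -48 0 0 -14;0 0 -48 0 0 -21;0 0 -48 0 0 -28;0 0 -48 0 0 -35;0 0 -48 0 0 -42;0 0 -48 0 0 -49"
}}

```text
time: 19.37
position: [0.4183, -0.1121, 0.1984]
tool_rot: [0.99, -0.144, -0.001, -0.001]
ft_force: [-0.7, -0.0, 0.1]
grip_width: 0.0303
grip_force: 0.0
```

```bash
python3 -c "
from h import *
st(4);plan([*D[2],.2],100)"
```

```text
t 19.37 psi -16.58 q6 76.6 dxy mm [-0.21 -0.78] z 0.1984 F [-0.7 -0.   0.1] M [-0.054  0.136 -0.064] w 0.0303 gf 0.0
t 19.37 psi -16.58 q6 76.6 shift [  64.7 -182.2   -1.4] turn [-1.3000e-01 -2.0000e-02 -1.1658e+02]
```

>>> {"op": "move_arm", "data": {
  "series": "64.7 -182.2 0 0 0 -57;64.7 -182.2 0 0 0 -57;64.7 -182.2 0 0 0 -57;64.7 -182.2 0 0 0 -57;64.7 -182.2 0 0 0 -57;64.7 -182.2 0 0 0 -57;64.7 -182.2 0 0 0 -57;64.7 -182.2 0 0 0 -57"
}}

```text
time: 20.03
position: [0.5333, 0.044, 0.198]
tool_rot: [0.938, 0.346, -0.001, -0.001]
ft_force: [0.0, -0.4, -0.1]
grip_width: 0.0303
grip_force: 0.0
```

>>> {"op": "move_arm", "data": {
  "series": "0 0 0 0 0 -57;0 0 0 0 0 -57;0 0 0 0 0 -57;0 0 0 0 0 -57;0 0 0 0 0 -57;0 0 0 0 0 -57;0 0 0 0 0 -57;0 0 0 0 0 -57"
}}

```text
time: 20.7
position: [0.5331, 0.0431, 0.1982]
tool_rot: [0.66, 0.751, -0.0, -0.001]
ft_force: [0.9, 0.8, -0.1]
grip_width: 0.0307
grip_force: 0.0
```

```bash
python3 -c "
from h import *
st(2);plan([*D[2],.1545],149)"
```

```text
t 20.7 psi 97.43 q6 -14.9 dxy mm [ 1.21 -2.4 ] z 0.1982 F [ 0.9  0.8 -0.1] M [-0.059  0.09  -0.028] w 0.0307 gf 0.0
t 20.7 psi 97.43 q6 -14.9 shift [ 0.9 -0.5 43.7] turn [ -0.06  -0.13 -51.57]
```

>>> {"op": "move_arm", "data": {
  "series": "0.5 -0.5 0 0 0 -51.6;0.5 -0.5 0 0 0 -51.6;0.5 -0.5 0 0 0 -51.6;0.5 -0.5 0 0 0 -51.6;0.5 -0.5 0 0 0 -51.6;0.5 -0.5 10 0 0 -51.6;0.5 -0.5 14 0 0 -51.6;0.5 -0.5 43.5 0 0 -51.6"
}}

```text
time: 21.37
position: [0.5359, 0.0432, 0.1579]
tool_rot: [0.268, 0.964, 0.001, 0.004]
ft_force: [-0.0, -0.6, -1.0]
grip_width: 0.0306
grip_force: 0.0
```

>>> {"op": "move_arm", "data": {
  "series": "0.0 0 0 0 0 0;0 0 0 0 0 0"
}}

```text
time: 21.53
position: [0.5315, 0.0435, 0.1539]
tool_rot: [0.271, 0.963, -0.0, -0.003]
ft_force: [0.4, -0.8, 0.2]
grip_width: 0.0311
grip_force: 0.0
```

```bash
python3 -c "
from h import *
st(2)"
```

```text
t 21.53 psi 148.6 q6 -66.0 dxy mm [-0.39 -2.06] z 0.1539 F [ 0.4 -0.8  0.2] M [-0.022 -0.063  0.005] w 0.0311 gf 0.0
```

>>> {"op": "move_arm", "data": {
  "series": "0.0 0 0 0 0 0;0 0 0 0 0 0;0 0 0 0 0 0;0 0 0 0 0 0;0 0 0 0 0 0",
  "jaw": 0
}}

```text
time: 21.95
position: [0.5337, 0.0426, 0.1563]
tool_rot: [0.27, 0.963, -0.0, 0.001]
ft_force: [-0.8, -2.0, 4.6]
grip_width: 0.014
grip_force: 60.0
```

```bash
python3 -c "
from h import *
st(2)"
```

```text
t 21.95 psi 148.63 q6 -66.0 dxy mm [ 1.89 -2.97] z 0.1563 F [-0.8 -2.   4.6] M [-0.191  0.111 -0.031] w 0.014 gf 60.0
```

>>> {"op": "move_arm", "data": {
  "series": "0 0 0.5 0 0 7;0 0 1 0 0 14;0 0 1 0 0 20;0 0 1 0 0 20"
}}

```text
time: 22.28
position: [0.5334, 0.0422, 0.1557]
tool_rot: [0.435, 0.9, -0.0, 0.001]
ft_force: [-3.1, -1.3, 7.6]
grip_width: 0.0139
grip_force: 60.1
```

```bash
python3 -c "
from h import *
av(2,2)"
```

```text
t 22.38 psi 128.62 q6 -46.0 dxy mm [ 1.6  -3.33] z 0.1557 F [-2.8 -2.6  7.2] M [-0.483  0.461 -0.05 ] w 0.0142 gf 60.1
Mz avg -0.036 [-0.022 -0.035 -0.05 ]
```

>>> {"op": "move_arm", "data": {
  "series": "0 0 0.2 0 0 5;0 0 0.2 0 0 8;0 0 0.2 0 0 8"
}}

```text
time: 22.63
position: [0.5333, 0.0421, 0.1556]
tool_rot: [0.496, 0.868, -0.001, 0.001]
ft_force: [-2.7, -3.1, 7.5]
grip_width: 0.0145
grip_force: 60.1
```

```bash
python3 -c "
from h import *
av(2,2)"
```

```text
t 22.73 psi 120.66 q6 -38.0 dxy mm [ 1.41 -3.43] z 0.1556 F [-2.4 -2.1  7.5] M [-0.574  0.445  0.095] w 0.0138 gf 60.1
Mz avg 0.055 [0.051 0.018 0.095]
```

>>> {"op": "move_arm", "data": {
  "series": "0 0 0.2 0 0 5;0 0 0.2 0 0 8;0 0 0.2 0 0 8"
}}

```text
time: 22.98
position: [0.5331, 0.042, 0.1554]
tool_rot: [0.555, 0.832, -0.001, 0.001]
ft_force: [-3.8, -3.3, 8.6]
grip_width: 0.014
grip_force: 60.1
```

```bash
python3 -c "
from h import *
av(2,2)"
```

```text
t 23.08 psi 112.68 q6 -30.0 dxy mm [ 1.25 -3.53] z 0.1554 F [-3.  -3.1  9. ] M [-0.658  0.585  0.094] w 0.0141 gf 60.1
Mz avg 0.127 [0.12  0.167 0.094]
```

>>> {"op": "move_arm", "data": {
  "series": "0 0 0.1 0 0 4;0 0 0.1 0 0 4;0 0 0.1 0 0 4"
}}

```text
time: 23.33
position: [0.533, 0.042, 0.1553]
tool_rot: [0.583, 0.813, -0.001, 0.001]
ft_force: [-3.7, -2.8, 9.0]
grip_width: 0.0138
grip_force: 60.1
```

```bash
python3 -c "
from h import *
av(2,2)"
```

```text
t 23.43 psi 108.69 q6 -26.0 dxy mm [ 1.12 -3.56] z 0.1553 F [-3.2 -4.2  9.2] M [-0.662  0.658  0.137] w 0.014 gf 60.1
Mz avg 0.148 [0.14  0.166 0.137]
```

>>> {"op": "move_arm", "data": {
  "series": "0 0 0 0 0 0;0 0 0 0 0 0",
  "jaw": 0.35
}}

```text
time: 23.6
position: [0.5336, 0.0428, 0.1545]
tool_rot: [0.584, 0.812, 0.0, 0.001]
ft_force: [0.5, -0.3, -0.4]
grip_width: 0.0213
grip_force: 0.0
```

>>> {"op": "move_arm", "data": {
  "series": "0 0 -40 0 0 0;0 0 -46 0 0 0;0 0 -46 0 0 0"
}}

```text
time: 23.85
position: [0.5355, 0.0429, 0.2022]
tool_rot: [0.583, 0.812, 0.002, 0.003]
ft_force: [-0.5, 0.0, -0.4]
grip_width: 0.0299
grip_force: 0.0
```

```bash
python3 -c "
from h import *
st(2);plan([*D[1],.2],143.5)"
```

```text
t 23.85 psi 108.61 q6 -26.0 dxy mm [ 3.64 -2.61] z 0.2022 F [-0.5  0.  -0.4] M [-0.052  0.017  0.009] w 0.0299 gf 0.0
t 23.85 psi 108.61 q6 -26.0 shift [ 42.  -90.1   1.5] turn [  0.3    0.24 -34.89]
```

>>> {"op": "move_arm", "data": {
  "series": "41.7 -89 0 0 0 -35;41.7 -89 0 0 0 -35;41.7 -89 0 0 0 -35;41.7 -89 0 0 0 -35;41.7 -89 5 0 0 -35;41.7 -89 30 0 0 -35;41.7 -89 48 0 0 -35;41.7 -89 48 0 0 -35"
}}

```text
time: 24.52
position: [0.4331, 0.0544, 0.149]
tool_rot: [0.312, 0.95, -0.001, -0.004]
ft_force: [-0.8, 0.4, -0.4]
grip_width: 0.0305
grip_force: 0.0
```

```bash
python3 -c "
from h import *
st(1)"
```

```text
t 24.52 psi 143.6 q6 -61.2 dxy mm [-3.31 -1.34] z 0.149 F [-0.8  0.4 -0.4] M [-0.004 -0.006 -0.002] w 0.0305 gf 0.0
```

>>> {"op": "move_arm", "data": {
  "series": "0.0 0 0 0 0 0;0 0 0 0 0 0;0 0 0 0 0 0;0 0 0 0 0 0;0 0 0 0 0 0",
  "jaw": 0
}}

```text
time: 24.93
position: [0.4364, 0.0541, 0.1525]
tool_rot: [0.312, 0.95, 0.0, 0.001]
ft_force: [0.7, 1.1, 0.1]
grip_width: 0.0145
grip_force: 59.0
```

```bash
python3 -c "
from h import *
av(1,1)"
```

```text
t 24.98 psi 143.6 q6 -61.2 dxy mm [-0.01 -1.66] z 0.1525 F [0.5 1.5 0.9] M [ 0.27  -0.046 -0.005] w 0.0145 gf 59.0
Mz avg 0.003 [ 0.011 -0.005]
```

>>> {"op": "move_arm", "data": {
  "series": "0 0 0.2 0 0 4;0 0 0.2 0 0 6;0 0 0.2 0 0 6"
}}

```text
time: 25.23
position: [0.4364, 0.0541, 0.1523]
tool_rot: [0.362, 0.932, 0.0, 0.001]
ft_force: [0.3, 2.2, 2.9]
grip_width: 0.0142
grip_force: 59.1
```

```bash
python3 -c "
from h import *
av(1,2)"
```

```text
t 25.33 psi 137.66 q6 -55.3 dxy mm [ 0.05 -1.63] z 0.1523 F [1.5 3.1 5.7] M [ 0.418 -0.082  0.082] w 0.0146 gf 59.2
Mz avg 0.034 [-0.     0.02   0.082]
```

>>> {"op": "move_arm", "data": {
  "series": "0 0 0.2 0 0 5;0 0 0.2 0 0 8;0 0 0.2 0 0 8"
}}

```text
time: 25.58
position: [0.4365, 0.0542, 0.1522]
tool_rot: [0.426, 0.905, 0.001, 0.001]
ft_force: [0.5, 2.3, 6.4]
grip_width: 0.0142
grip_force: 59.2
```

```bash
python3 -c "
from h import *
av(1,2)"
```

```text
t 25.68 psi 129.67 q6 -47.3 dxy mm [ 0.11 -1.56] z 0.1522 F [0.5 2.  6. ] M [ 0.425 -0.114  0.114] w 0.0139 gf 59.2
Mz avg 0.122 [0.154 0.098 0.114]
```

>>> {"op": "move_arm", "data": {
  "series": "0 0 0.2 0 0 5;0 0 0.2 0 0 6;0 0 0.2 0 0 6"
}}

```text
time: 25.93
position: [0.4366, 0.0542, 0.152]
tool_rot: [0.472, 0.882, 0.001, 0.001]
ft_force: [0.6, 1.9, 7.2]
grip_width: 0.0143
grip_force: 59.3
```

```bash
python3 -c "
from h import *
av(1,2)"
```

```text
t 26.03 psi 123.7 q6 -41.3 dxy mm [ 0.17 -1.53] z 0.152 F [-0.1  2.7  6.7] M [ 0.484 -0.064  0.214] w 0.0142 gf 59.3
Mz avg 0.212 [0.231 0.191 0.214]
```

>>> {"op": "move_arm", "data": {
  "series": "0 0 0 0 0 0;0 0 0 0 0 0",
  "jaw": 0.35
}}

```text
time: 26.2
position: [0.4357, 0.0539, 0.1514]
tool_rot: [0.472, 0.882, -0.0, 0.0]
ft_force: [0.8, 0.3, 0.1]
grip_width: 0.0214
grip_force: 0.0
```

>>> {"op": "move_arm", "data": {
  "series": "0 0 -41 0 0 0;0 0 -47 0 0 7;0 0 -47 0 0 14;0 0 -47 0 0 21;0 0 -47 0 0 28;0 0 -47 0 0 35;0 0 -47 0 0 42;0 0 -47 0 0 49"
}}

```text
time: 26.87
position: [0.4349, 0.0537, 0.1979]
tool_rot: [0.797, 0.604, -0.001, -0.0]
ft_force: [0.6, -0.1, 0.8]
grip_width: 0.0303
grip_force: 0.0
```

```bash
python3 -c "
from h import *
st(1);plan([*D[3],.2],18.5)"
```

```text
t 26.87 psi 74.3 q6 8.1 dxy mm [-1.45 -2.  ] z 0.1979 F [ 0.6 -0.1  0.8] M [-0.1    0.082 -0.036] w 0.0303 gf 0.0
t 26.87 psi 74.3 q6 8.1 shift [-148.5  124.9   -2.2] turn [-0.06  0.09 55.8 ]
```

>>> {"op": "move_arm", "data": {
  "series": "-148.5 125 0 0 0 55.8;-148.5 125 0 0 0 55.8;-148.5 125 0 0 0 55.8;-148.5 125 0 0 0 55.8;-148.5 125 0 0 0 55.8;-148.5 125 0 0 0 55.8;-148.5 125 6 0 0 55.8;-148.5 125 20 0 0 55.8"
}}

```text
time: 27.53
position: [0.5174, -0.1239, 0.1788]
tool_rot: [0.987, 0.16, 0.001, 0.001]
ft_force: [-0.4, 0.6, 1.0]
grip_width: 0.0305
grip_force: 0.0
```

>>> {"op": "move_arm", "data": {
  "series": "0 0 24 0 0 0;0 0 24 0 0 0;0 0 24 0 0 0"
}}

```text
time: 27.78
position: [0.5153, -0.122, 0.153]
tool_rot: [0.987, 0.164, -0.002, -0.001]
ft_force: [-1.0, 0.5, 0.5]
grip_width: 0.0304
grip_force: 0.0
```

```bash
python3 -c "
from h import *
st(3)"
```

```text
t 27.78 psi 18.85 q6 45.8 dxy mm [ 1.32 -0.43] z 0.153 F [-1.   0.5  0.5] M [-0.038  0.151  0.004] w 0.0304 gf 0.0
```

>>> {"op": "move_arm", "data": {
  "series": "0.0 0 0 0 0 0;0 0 0 0 0 0;0 0 0 0 0 0;0 0 0 0 0 0;0 0 0 0 0 0",
  "jaw": 0
}}

```text
time: 28.2
position: [0.5174, -0.1226, 0.1552]
tool_rot: [0.987, 0.164, 0.001, 0.001]
ft_force: [-1.0, 0.4, 4.1]
grip_width: 0.014
grip_force: 60.0
```

>>> {"op": "move_arm", "data": {
  "series": "0 0 0.2 0 0 4;0 0 0.2 0 0 6;0 0 0.2 0 0 6"
}}

```text
time: 28.45
position: [0.5175, -0.1229, 0.1551]
tool_rot: [0.994, 0.112, 0.001, 0.001]
ft_force: [-1.4, -0.3, 4.7]
grip_width: 0.014
grip_force: 60.1
```

```bash
python3 -c "
from h import *
av(3,2)"
```

```text
t 28.55 psi 12.92 q6 51.7 dxy mm [ 3.54 -1.41] z 0.1551 F [-0.6 -0.3  5.8] M [-0.207  0.271  0.097] w 0.014 gf 60.1
Mz avg 0.125 [0.152 0.125 0.097]
```

>>> {"op": "move_arm", "data": {
  "series": "0 0 0.2 0 0 4;0 0 0.2 0 0 6;0 0 0.2 0 0 6"
}}

```text
time: 28.8
position: [0.5176, -0.1233, 0.155]
tool_rot: [0.998, 0.06, 0.001, 0.001]
ft_force: [-0.5, -2.1, 6.8]
grip_width: 0.0142
grip_force: 60.1
```

```bash
python3 -c "
from h import *
av(3,2)"
```

```text
t 28.9 psi 6.94 q6 57.7 dxy mm [ 3.57 -1.74] z 0.155 F [-1.1 -2.1  5.1] M [-0.347  0.332  0.116] w 0.0139 gf 60.1
Mz avg 0.152 [0.194 0.148 0.116]
```

>>> {"op": "move_arm", "data": {
  "series": "0 0 0.2 0 0 5;0 0 0.2 0 0 5;0 0 0.2 0 0 5"
}}

```text
time: 29.15
position: [0.5176, -0.1235, 0.1548]
tool_rot: [1.0, 0.017, 0.001, 0.001]
ft_force: [-0.4, -2.8, 5.8]
grip_width: 0.0142
grip_force: 60.1
```

```bash
python3 -c "
from h import *
av(3,2)"
```

```text
t 29.25 psi 1.96 q6 62.7 dxy mm [ 3.62 -2.  ] z 0.1549 F [-1.5 -2.4  5.9] M [-0.455  0.391  0.237] w 0.0139 gf 60.1
Mz avg 0.224 [0.209 0.224 0.237]
```

>>> {"op": "move_arm", "data": {
  "series": "0 0 0 0 0 0;0 0 0 0 0 0",
  "jaw": 0.35
}}

```text
time: 29.42
position: [0.517, -0.1225, 0.154]
tool_rot: [1.0, 0.016, 0.0, 0.0]
ft_force: [-0.2, 0.5, -0.5]
grip_width: 0.021
grip_force: 0.0
```

>>> {"op": "move_arm", "data": {
  "series": "0 0 -41 0 0 0;0 0 -46 0 0 7;0 0 -46 0 0 14"
}}

```text
time: 29.67
position: [0.5182, -0.1226, 0.2015]
tool_rot: [0.994, -0.109, 0.002, 0.0]
ft_force: [0.5, -0.8, -0.6]
grip_width: 0.0297
grip_force: 0.0
```

```bash
python3 -c "
from h import *
st(3);plan([*D[4],.2],-66)"
```

```text
t 29.67 psi -12.48 q6 77.1 dxy mm [ 4.16 -1.12] z 0.2015 F [ 0.5 -0.8 -0.6] M [0.044 0.162 0.006] w 0.0297 gf 0.0
t 29.67 psi -12.48 q6 77.1 shift [-98.9  11.8   1.1] turn [-0.09 -0.23 53.52]
```

>>> {"op": "move_arm", "data": {
  "series": "-98.5 11.5 0 0 0 53.2;-98.5 11.5 0 0 0 53.2;-98.5 11.5 0 0 0 53.2;-98.5 11.5 0 0 0 53.2;-98.5 11.5 0 0 0 53.2;-98.5 11.5 4 0 0 53.2;-98.5 11.5 20 0 0 53.2;-98.5 11.5 47 0 0 53.2"
}}

```text
time: 30.33
position: [0.4197, -0.1135, 0.1538]
tool_rot: [0.84, -0.542, 0.003, -0.0]
ft_force: [-1.1, 0.0, -1.0]
grip_width: 0.0305
grip_force: 0.0
```

>>> {"op": "move_arm", "data": {
  "series": "0 0 0 0 0 0;0 0 0 0 0 0"
}}

```text
time: 30.5
position: [0.4169, -0.112, 0.1518]
tool_rot: [0.842, -0.539, -0.002, -0.0]
ft_force: [0.5, 0.4, 1.1]
grip_width: 0.0307
grip_force: 0.0
```

```bash
python3 -c "
from h import *
st(4)"
```

```text
t 30.5 psi -65.28 q6 125.3 dxy mm [-1.62 -0.67] z 0.1518 F [0.5 0.4 1.1] M [-0.012  0.103  0.028] w 0.0307 gf 0.0
```

>>> {"op": "move_arm", "data": {
  "series": "0.0 0 0 0 0 0;0 0 0 0 0 0;0 0 0 0 0 0;0 0 0 0 0 0;0 0 0 0 0 0",
  "jaw": 0
}}

```text
time: 30.92
position: [0.4187, -0.1131, 0.1536]
tool_rot: [0.842, -0.54, 0.001, -0.0]
ft_force: [-0.0, 0.1, 6.3]
grip_width: 0.0136
grip_force: 66.8
```

>>> {"op": "move_arm", "data": {
  "series": "0 0 0.2 0 0 4;0 0 0.2 0 0 6;0 0 0.2 0 0 6"
}}

```text
time: 31.17
position: [0.4187, -0.1131, 0.1535]
tool_rot: [0.812, -0.583, 0.001, -0.0]
ft_force: [-1.0, 1.5, 7.7]
grip_width: 0.014
grip_force: 66.9
```

```bash
python3 -c "
from h import *
av(4,2)"
```

```text
t 31.27 psi -71.32 q6 131.4 dxy mm [ 0.16 -1.78] z 0.1535 F [-0.5  0.7  9. ] M [0.232 0.221 0.191] w 0.0137 gf 66.9
Mz avg 0.195 [0.199 0.196 0.191]
```

>>> {"op": "move_arm", "data": {
  "series": "0 0 0.1 0 0 5;0 0 0.1 0 0 5;0 0 0.1 0 0 5"
}}

```text
time: 31.52
position: [0.4187, -0.1131, 0.1535]
tool_rot: [0.786, -0.618, 0.001, -0.0]
ft_force: [-0.6, 0.9, 8.2]
grip_width: 0.014
grip_force: 66.9
```

```bash
python3 -c "
from h import *
av(4,1)"
```

```text
t 31.57 psi -76.28 q6 136.4 dxy mm [ 0.17 -1.79] z 0.1535 F [-0.3  1.1  8.5] M [0.214 0.193 0.278] w 0.0139 gf 66.9
Mz avg 0.272 [0.266 0.278]
```

>>> {"op": "move_arm", "data": {
  "series": "0 0 0 0 0 0;0 0 0 0 0 0",
  "jaw": 0.35
}}

```text
time: 31.73
position: [0.4184, -0.1129, 0.1528]
tool_rot: [0.786, -0.618, 0.001, -0.0]
ft_force: [-0.9, 0.7, 0.3]
grip_width: 0.0211
grip_force: 0.0
```

>>> {"op": "move_arm", "data": {
  "series": "0 0 -41 0 0 0;0 0 -47 0 0 -7;0 0 -47 0 0 -14;0 0 -47 0 0 -21;0 0 -47 0 0 -28;0 0 -47 0 0 -35;0 0 -47 0 0 -42;0 0 -47 0 0 -49"
}}

```text
time: 32.4
position: [0.4179, -0.1127, 0.1993]
tool_rot: [0.972, -0.234, -0.0, -0.0]
ft_force: [-0.3, 0.7, 1.2]
grip_width: 0.0308
grip_force: 0.0
```

```bash
python3 -c "
from h import *
D[2]=np.array([.5333,.0426])
st(4);plan([*D[2],.2],108.7)"
```

```text
t 32.4 psi -27.04 q6 87.1 dxy mm [-0.62 -1.38] z 0.1993 F [-0.3  0.7  1.2] M [0.028 0.199 0.011] w 0.0308 gf 0.0
t 32.4 psi -27.04 q6 87.1 shift [  32.2 -190.8   -0.7] turn [-2.0000e-02  0.0000e+00 -1.3574e+02]
```

>>> {"op": "move_arm", "data": {
  "series": "32.2 -191 0 0 0 -57;32.2 -191 0 0 0 -57;32.2 -191 0 0 0 -57;32.2 -191 0 0 0 -57;32.2 -191 0 0 0 -57;32.2 -191 0 0 0 -57;32.2 -191 0 0 0 -57;32.2 -191 0 0 0 -57"
}}

```text
time: 33.07
position: [0.5344, 0.0429, 0.1989]
tool_rot: [0.966, 0.259, -0.0, -0.0]
ft_force: [0.3, -0.7, 0.4]
grip_width: 0.0306
grip_force: 0.0
```

>>> {"op": "move_arm", "data": {
  "series": "0 0 0 0 0 -57;0 0 0 0 0 -57;0 0 0 0 0 -57;0 0 0 0 0 -57;0 0 0 0 0 -57;0 0 0 0 0 -57;0 0 0 0 0 -57;0 0 0 0 0 -57"
}}

```text
time: 33.73
position: [0.5342, 0.042, 0.1991]
tool_rot: [0.726, 0.688, -0.0, -0.0]
ft_force: [0.5, -0.1, 0.2]
grip_width: 0.0301
grip_force: 0.0
```

>>> {"op": "move_arm", "data": {
  "series": "0 0 0 0 0 -21.7;0 0 0 0 0 -21.7;0 0 10 0 0 -21.7;0 0 40 0 0 -21.7;0 0 46 0 0 -21.7;0 0 46 0 0 -21.7;0 0 46 0 0 -21.7"
}}

```text
time: 34.32
position: [0.5343, 0.042, 0.1532]
tool_rot: [0.586, 0.811, -0.0, -0.001]
ft_force: [0.2, -1.0, 1.1]
grip_width: 0.03
grip_force: 0.0
```

```bash
python3 -c "
from h import *
D[2]=np.array([.5333,.0426])
st(2);plan([*D[2],.1545],108.7)"
```

```text
t 34.32 psi 108.29 q6 -25.8 dxy mm [ 2.43 -3.51] z 0.1532 F [ 0.2 -1.   1.1] M [-0.037  0.005  0.004] w 0.03 gf 0.0
t 34.32 psi 108.29 q6 -25.8 shift [ 0.9 -0.7 -1.3] turn [-0.07 -0.04 -0.41]
```

>>> {"op": "move_arm", "data": {
  "series": "0.0 0 0 0 0 0;0 0 0 0 0 0;0 0 0 0 0 0;0 0 0 0 0 0",
  "jaw": 0
}}

```text
time: 34.65
position: [0.5332, 0.0415, 0.1541]
tool_rot: [0.585, 0.811, -0.001, -0.001]
ft_force: [-4.0, -2.1, 5.8]
grip_width: 0.0141
grip_force: 66.2
```

>>> {"op": "move_arm", "data": {
  "series": "0 0 0.2 0 0 5;0 0 0.2 0 0 8;0 0 0.2 0 0 8"
}}

```text
time: 34.9
position: [0.5329, 0.0414, 0.154]
tool_rot: [0.641, 0.768, -0.001, -0.001]
ft_force: [-4.5, -3.4, 5.1]
grip_width: 0.014
grip_force: 66.4
```

```bash
python3 -c "
from h import *
av(2,2)"
```

```text
t 35.0 psi 100.37 q6 -17.8 dxy mm [ 1.08 -4.09] z 0.154 F [-5.2 -3.6  5.9] M [-0.514  0.816  0.047] w 0.0141 gf 66.4
Mz avg 0.061 [0.083 0.054 0.047]
```

>>> {"op": "move_arm", "data": {
  "series": "0 0 0.1 0 0 5;0 0 0.1 0 0 5;0 0 0.1 0 0 5"
}}

```text
time: 35.25
position: [0.5328, 0.0414, 0.1539]
tool_rot: [0.673, 0.74, -0.002, -0.001]
ft_force: [-3.5, -3.0, 5.9]
grip_width: 0.0139
grip_force: 66.3
```

```bash
python3 -c "
from h import *
av(2,2)"
```

```text
t 35.35 psi 95.39 q6 -12.8 dxy mm [ 0.9 -4.1] z 0.1539 F [-5.6 -1.8  5.7] M [-0.507  0.855  0.133] w 0.0139 gf 66.3
Mz avg 0.132 [0.117 0.147 0.133]
```

>>> {"op": "move_arm", "data": {
  "series": "0 0 0.2 0 0 4;0 0 0.2 0 0 7;0 0 0.2 0 0 7"
}}

```text
time: 35.6
position: [0.5325, 0.0414, 0.1538]
tool_rot: [0.717, 0.697, -0.002, -0.001]
ft_force: [-4.3, -3.1, 7.0]
grip_width: 0.0137
grip_force: 66.3
```

```bash
python3 -c "
from h import *
av(2,1)"
```

```text
t 35.65 psi 88.41 q6 -5.8 dxy mm [ 0.69 -4.11] z 0.1538 F [-6.1 -2.7  7.7] M [-0.571  0.956  0.252] w 0.0141 gf 66.3
Mz avg 0.232 [0.212 0.252]
```

>>> {"op": "move_arm", "data": {
  "series": "0 0 0.1 0 0 4;0 0 0.1 0 0 4;0 0 0.1 0 0 4"
}}

```text
time: 35.9
position: [0.5324, 0.0414, 0.1537]
tool_rot: [0.741, 0.672, -0.002, -0.001]
ft_force: [-5.8, -2.8, 7.2]
grip_width: 0.0139
grip_force: 66.3
```

```bash
python3 -c "
from h import *
av(2,1)"
```

```text
t 35.95 psi 84.44 q6 -1.8 dxy mm [ 0.54 -4.12] z 0.1537 F [-5.7 -3.4  6.8] M [-0.543  1.047  0.232] w 0.0136 gf 66.3
Mz avg 0.259 [0.285 0.232]
```

>>> {"op": "move_arm", "data": {
  "series": "0 0 0 0 0 0;0 0 0 0 0 0",
  "jaw": 0.35
}}

```text
time: 36.12
position: [0.5344, 0.0419, 0.1534]
tool_rot: [0.741, 0.671, 0.0, 0.0]
ft_force: [-0.2, 1.0, -0.2]
grip_width: 0.0206
grip_force: 0.0
```

>>> {"op": "move_arm", "data": {
  "series": "0 0 -41 0 0 0;0 0 -46 0 0 -6;0 0 -46 0 0 -6"
}}

```text
time: 36.37
position: [0.5371, 0.0419, 0.2012]
tool_rot: [0.705, 0.71, 0.002, 0.003]
ft_force: [-0.0, 0.1, -0.3]
grip_width: 0.0295
grip_force: 0.0
```

```bash
python3 -c "
from h import *
st(2);plan([*D[1],.153],123.7)"
```

```text
t 36.37 psi 90.41 q6 -7.9 dxy mm [ 5.22 -3.64] z 0.2012 F [-0.   0.1 -0.3] M [-0.026  0.018  0.001] w 0.0295 gf 0.0
t 36.37 psi 90.41 q6 -7.9 shift [  12.9 -100.6   47.5] turn [  0.4    0.15 -33.29]
```

>>> {"op": "move_arm", "data": {
  "series": "12.5 -98.5 0 0 0 -33.3;12.5 -98.5 0 0 0 -33.3;12.5 -98.5 0 0 0 -33.3;12.5 -98.5 0 0 0 -33.3;12.5 -98.5 10 0 0 -33.3;12.5 -98.5 40 0 0 -33.3;12.5 -98.5 47 0 0 -33.3;12.5 -98.5 47 0 0 -33.3"
}}

```text
time: 37.03
position: [0.4341, 0.0542, 0.1498]
tool_rot: [0.473, 0.881, -0.001, -0.003]
ft_force: [-0.6, 0.2, -0.1]
grip_width: 0.0302
grip_force: 0.0
```

```bash
python3 -c "
from h import *
st(1)"
```

```text
t 37.03 psi 123.5 q6 -41.1 dxy mm [-2.28 -1.53] z 0.1498 F [-0.6  0.2 -0.1] M [-0.06   0.096  0.049] w 0.0302 gf 0.0
```

>>> {"op": "move_arm", "data": {
  "series": "0.0 0 0 0 0 0;0 0 0 0 0 0;0 0 0 0 0 0;0 0 0 0 0 0;0 0 0 0 0 0",
  "jaw": 0
}}

```text
time: 37.45
position: [0.4368, 0.0539, 0.1525]
tool_rot: [0.473, 0.881, 0.0, 0.001]
ft_force: [0.5, 0.3, 2.0]
grip_width: 0.0142
grip_force: 59.2
```

>>> {"op": "move_arm", "data": {
  "series": "0 0 0.2 0 0 4;0 0 0.2 0 0 6;0 0 0.2 0 0 6"
}}

```text
time: 37.7
position: [0.4368, 0.0539, 0.1524]
tool_rot: [0.518, 0.856, 0.0, 0.001]
ft_force: [0.2, 2.2, 5.3]
grip_width: 0.0139
grip_force: 59.6
```

```bash
python3 -c "
from h import *
av(1,2)"
```

```text
t 37.8 psi 117.71 q6 -35.3 dxy mm [ 0.42 -1.79] z 0.1524 F [0.6 1.8 5.7] M [ 0.104 -0.01   0.207] w 0.0145 gf 59.6
Mz avg 0.214 [0.211 0.225 0.207]
```

>>> {"op": "move_arm", "data": {
  "series": "0 0 0.1 0 0 5;0 0 0.1 0 0 5;0 0 0.1 0 0 5"
}}

```text
time: 38.05
position: [0.4368, 0.0539, 0.1524]
tool_rot: [0.554, 0.833, 0.0, 0.001]
ft_force: [0.3, 0.9, 7.1]
grip_width: 0.0143
grip_force: 60.0
```

```bash
python3 -c "
from h import *
av(1,1)"
```

```text
t 38.1 psi 112.76 q6 -30.3 dxy mm [ 0.44 -1.79] z 0.1524 F [-0.  -0.1  6.5] M [ 0.115 -0.03   0.395] w 0.0141 gf 60.0
Mz avg 0.398 [0.401 0.395]
```

>>> {"op": "move_arm", "data": {
  "series": "0 0 0.1 0 0 3;0 0 0.1 0 0 3;0 0 0.1 0 0 3"
}}

```text
time: 38.35
position: [0.4369, 0.0539, 0.1524]
tool_rot: [0.575, 0.818, 0.0, 0.001]
ft_force: [-0.3, 1.1, 7.8]
grip_width: 0.0142
grip_force: 60.5
```

```bash
python3 -c "
from h import *
av(1,1)"
```

```text
t 38.4 psi 109.81 q6 -27.3 dxy mm [ 0.45 -1.79] z 0.1524 F [-0.2  1.7  7.4] M [0.192 0.007 0.519] w 0.0147 gf 60.5
Mz avg 0.504 [0.488 0.519]
```

>>> {"op": "move_arm", "data": {
  "series": "0 0 0 0 0 1.8;0 0 0 0 0 1.8;0 0 0 0 0 1.8"
}}

```text
time: 38.65
position: [0.4368, 0.0539, 0.1523]
tool_rot: [0.588, 0.809, 0.0, 0.001]
ft_force: [0.1, 1.9, 7.1]
grip_width: 0.0143
grip_force: 60.9
```

```bash
python3 -c "
from h import *
av(1,2)"
```

```text
t 38.75 psi 108.04 q6 -25.6 dxy mm [ 0.44 -1.8 ] z 0.1523 F [1.1 1.7 7.6] M [ 0.22  -0.008  0.537] w 0.0146 gf 60.9
Mz avg 0.589 [0.612 0.619 0.537]
```

>>> {"op": "move_arm", "data": {
  "series": "0 0 0 0 0 0;0 0 0 0 0 0",
  "jaw": 0.35
}}

```text
time: 38.92
position: [0.4361, 0.0539, 0.1517]
tool_rot: [0.589, 0.808, 0.0, 0.0]
ft_force: [-0.4, -0.3, -0.9]
grip_width: 0.0215
grip_force: 0.0
```

>>> {"op": "move_arm", "data": {
  "series": "0 0 -41 0 0 0;0 0 -47 0 0 7;0 0 -47 0 0 14;0 0 -47 0 0 21;0 0 -47 0 0 28;0 0 -47 0 0 35;0 0 -47 0 0 42;0 0 -47 0 0 49"
}}

```text
time: 39.58
position: [0.4355, 0.0539, 0.1981]
tool_rot: [0.873, 0.488, -0.0, -0.0]
ft_force: [-0.0, 0.1, -0.1]
grip_width: 0.0306
grip_force: 0.0
```

```bash
python3 -c "
from h import *
D[3]=np.array([.5155,-.1225])
st(1);plan([*D[3],.154],2)"
```

```text
t 39.58 psi 58.48 q6 23.9 dxy mm [-0.94 -1.84] z 0.1981 F [-0.   0.1 -0.1] M [-0.086  0.046  0.025] w 0.0306 gf 0.0
t 39.58 psi 58.48 q6 23.9 shift [-108.5  160.5   44. ] turn [-4.000e-02  6.000e-02  5.648e+01]
```

>>> {"op": "move_arm", "data": {
  "series": "-108.5 160 0 0 0 56.3;-108.5 160 0 0 0 56.3;-108.5 160 0 0 0 56.3;-108.5 160 0 0 0 56.3;-108.5 160 0 0 0 56.3;-108.5 160 0 0 0 56.3;-108.5 160 8 0 0 56.3;-108.5 160 25 0 0 56.3"
}}

```text
time: 40.25
position: [0.5178, -0.1232, 0.1742]
tool_rot: [1.0, 0.018, 0.002, 0.001]
ft_force: [-0.6, -0.8, 0.3]
grip_width: 0.0302
grip_force: 0.0
```

>>> {"op": "move_arm", "data": {
  "series": "0 0 19 0 0 0;0 0 19 0 0 0;0 0 19 0 0 0"
}}

```text
time: 40.5
position: [0.5156, -0.1214, 0.1534]
tool_rot: [1.0, 0.022, -0.002, -0.001]
ft_force: [-0.6, 0.5, 0.3]
grip_width: 0.0307
grip_force: 0.0
```

```bash
python3 -c "
from h import *
st(3)"
```

```text
t 40.5 psi 2.54 q6 62.1 dxy mm [1.59 0.17] z 0.1534 F [-0.6  0.5  0.3] M [-0.091  0.14  -0.019] w 0.0307 gf 0.0
```

>>> {"op": "move_arm", "data": {
  "series": "0.0 0 0 0 0 0;0 0 0 0 0 0;0 0 0 0 0 0;0 0 0 0 0 0;0 0 0 0 0 0",
  "jaw": 0
}}

```text
time: 40.92
position: [0.5174, -0.1235, 0.1554]
tool_rot: [1.0, 0.023, 0.001, 0.002]
ft_force: [-0.9, -5.0, 0.3]
grip_width: 0.0141
grip_force: 60.0
```

>>> {"op": "move_arm", "data": {
  "series": "0 0 0.2 0 0 4;0 0 0.2 0 0 6;0 0 0.2 0 0 6"
}}

```text
time: 41.17
position: [0.5174, -0.1237, 0.1553]
tool_rot: [1.0, -0.03, 0.001, 0.002]
ft_force: [-0.8, -6.3, -0.3]
grip_width: 0.0142
grip_force: 60.0
```

```bash
python3 -c "
from h import *
av(3,2)"
```

```text
t 41.27 psi -3.38 q6 68.1 dxy mm [ 3.4  -2.21] z 0.1553 F [-0.8 -5.4  1. ] M [-0.969  0.446  0.145] w 0.0137 gf 60.0
Mz avg 0.147 [0.116 0.181 0.145]
```

>>> {"op": "move_arm", "data": {
  "series": "0 0 0.2 0 0 4;0 0 0.2 0 0 7;0 0 0.2 0 0 7"
}}

```text
time: 41.52
position: [0.5174, -0.1241, 0.1551]
tool_rot: [0.996, -0.091, 0.001, 0.002]
ft_force: [-2.5, -6.6, 1.8]
grip_width: 0.0142
grip_force: 60.0
```

```bash
python3 -c "
from h import *
av(3,1)"
```

```text
t 41.57 psi -10.35 q6 75.1 dxy mm [ 3.39 -2.58] z 0.1552 F [-2.  -6.6  1.9] M [-1.167  0.465  0.271] w 0.0138 gf 60.0
Mz avg 0.255 [0.238 0.271]
```

>>> {"op": "move_arm", "data": {
  "series": "0 0 0.1 0 0 4;0 0 0.1 0 0 4;0 0 0.1 0 0 4"
}}

```text
time: 41.82
position: [0.5174, -0.1243, 0.1551]
tool_rot: [0.992, -0.125, 0.001, 0.003]
ft_force: [-1.2, -6.6, 2.5]
grip_width: 0.014
grip_force: 60.0
```

```bash
python3 -c "
from h import *
av(3,1)"
```

```text
t 41.87 psi -14.3 q6 79.1 dxy mm [ 3.35 -2.77] z 0.1551 F [-2.7 -7.5  0.6] M [-1.207  0.56   0.263] w 0.0139 gf 60.0
Mz avg 0.3 [0.337 0.263]
```

>>> {"op": "move_arm", "data": {
  "series": "0 0 0.1 0 0 4;0 0 0.1 0 0 4;0 0 0.1 0 0 4"
}}

```text
time: 42.12
position: [0.5173, -0.1245, 0.1551]
tool_rot: [0.987, -0.159, 0.001, 0.003]
ft_force: [-2.0, -8.5, 1.8]
grip_width: 0.0137
grip_force: 60.0
```

```bash
python3 -c "
from h import *
av(3,1)"
```

```text
t 42.17 psi -18.27 q6 83.1 dxy mm [ 3.33 -2.97] z 0.155 F [-2.5 -8.4  1.5] M [-1.33   0.595  0.434] w 0.0142 gf 60.0
Mz avg 0.412 [0.39  0.434]
```

>>> {"op": "move_arm", "data": {
  "series": "0 0 0.1 0 0 3;0 0 0.1 0 0 3;0 0 0.1 0 0 3"
}}

```text
time: 42.42
position: [0.5173, -0.1247, 0.155]
tool_rot: [0.983, -0.184, 0.001, 0.003]
ft_force: [-1.9, -7.5, 1.6]
grip_width: 0.0141
grip_force: 60.0
```

```bash
python3 -c "
from h import *
av(3,1)"
```

```text
t 42.47 psi -21.25 q6 86.1 dxy mm [ 3.27 -3.12] z 0.155 F [-2.7 -8.9  2.6] M [-1.348  0.655  0.446] w 0.0139 gf 60.0
Mz avg 0.437 [0.427 0.446]
```

>>> {"op": "move_arm", "data": {
  "series": "0 0 0.1 0 0 3;0 0 0.1 0 0 3;0 0 0.1 0 0 3"
}}

```text
time: 42.72
position: [0.5172, -0.1248, 0.155]
tool_rot: [0.978, -0.21, 0.001, 0.003]
ft_force: [-2.9, -8.9, 3.6]
grip_width: 0.0138
grip_force: 60.0
```

```bash
python3 -c "
from h import *
av(3,2)"
```

```text
t 42.82 psi -24.21 q6 89.0 dxy mm [ 3.19 -3.25] z 0.155 F [-2.8 -9.1  3. ] M [-1.471  0.651  0.537] w 0.0139 gf 60.0
Mz avg 0.52 [0.519 0.504 0.537]
```

>>> {"op": "move_arm", "data": {
  "series": "0 0 0.1 0 0 2;0 0 0.1 0 0 2;0 0 0.1 0 0 2"
}}

```text
time: 43.07
position: [0.5172, -0.1249, 0.155]
tool_rot: [0.974, -0.227, 0.002, 0.003]
ft_force: [-3.5, -9.5, 2.9]
grip_width: 0.0135
grip_force: 60.2
```

```bash
python3 -c "
from h import *
av(3,2)"
```

```text
t 43.17 psi -26.19 q6 91.0 dxy mm [ 3.19 -3.35] z 0.155 F [-3.6 -9.1  3.7] M [-1.478  0.735  0.584] w 0.0136 gf 60.2
Mz avg 0.622 [0.635 0.648 0.584]
```

>>> {"op": "move_arm", "data": {
  "series": "0 0 0 0 0 0;0 0 0 0 0 0",
  "jaw": 0.35
}}

```text
time: 43.33
position: [0.5176, -0.1229, 0.1546]
tool_rot: [0.973, -0.229, 0.002, 0.001]
ft_force: [-0.0, 0.3, 0.0]
grip_width: 0.0207
grip_force: 0.0
```

>>> {"op": "move_arm", "data": {
  "series": "0 0 -41 0 0 0;0 0 -46 0 0 6;0 0 -46 0 0 6"
}}

```text
time: 43.58
position: [0.5184, -0.122, 0.2019]
tool_rot: [0.96, -0.281, 0.003, 0.0]
ft_force: [-0.7, -0.4, -0.0]
grip_width: 0.0299
grip_force: 0.0
```

```bash
python3 -c "
from h import *
st(3);plan([*D[4],.2],-76)"
```

```text
t 43.58 psi -32.59 q6 97.3 dxy mm [ 4.35 -0.52] z 0.2019 F [-0.7 -0.4 -0. ] M [0.037 0.143 0.023] w 0.0299 gf 0.0
t 43.58 psi -32.59 q6 97.3 shift [-88.6  45.7   1.4] turn [-0.19 -0.27 43.41]
```

>>> {"op": "move_arm", "data": {
  "series": "-87.3 45 0 0 0 43;-87.3 45 0 0 0 43;-87.3 45 0 0 0 43;-87.3 45 0 0 0 43;-87.3 45 0 0 0 43;-87.3 45 10 0 0 43;-87.3 45 40 0 0 43;-87.3 45 47 0 0 43"
}}

```text
time: 44.25
position: [0.4168, -0.1115, 0.1501]
tool_rot: [0.791, -0.611, -0.003, 0.0]
ft_force: [-0.5, 0.4, -0.4]
grip_width: 0.0308
grip_force: 0.0
```

>>> {"op": "move_arm", "data": {
  "series": "0 0 0 0 0 0;0 0 0 0 0 0"
}}

```text
time: 44.42
position: [0.4183, -0.1123, 0.1521]
tool_rot: [0.791, -0.612, -0.001, 0.0]
ft_force: [0.3, -0.2, -0.3]
grip_width: 0.0303
grip_force: 0.0
```

```bash
python3 -c "
from h import *
st(4)"
```

```text
t 44.42 psi -75.4 q6 135.5 dxy mm [-0.21 -1.02] z 0.1521 F [ 0.3 -0.2 -0.3] M [ 0.049  0.161 -0.043] w 0.0303 gf 0.0
```

>>> {"op": "move_arm", "data": {
  "series": "0.0 0 0 0 0 0;0 0 0 0 0 0;0 0 0 0 0 0;0 0 0 0 0 0;0 0 0 0 0 0",
  "jaw": 0
}}

```text
time: 44.83
position: [0.4188, -0.1131, 0.1531]
tool_rot: [0.791, -0.612, 0.0, 0.0]
ft_force: [-2.5, -1.9, 5.8]
grip_width: 0.014
grip_force: 59.7
```

>>> {"op": "move_arm", "data": {
  "series": "0 0 0.1 0 0 4;0 0 0.1 0 0 4;0 0 0.1 0 0 4"
}}

```text
time: 45.08
position: [0.4188, -0.1131, 0.1531]
tool_rot: [0.77, -0.639, 0.0, 0.0]
ft_force: [-1.8, -1.1, 6.7]
grip_width: 0.0142
grip_force: 59.7
```

```bash
python3 -c "
from h import *
av(4,2)"
```

```text
t 45.18 psi -79.36 q6 139.5 dxy mm [ 0.26 -1.8 ] z 0.1531 F [-2.3 -1.3  6.9] M [-0.134  0.549  0.362] w 0.0144 gf 59.7
Mz avg 0.347 [0.368 0.31  0.362]
```

>>> {"op": "move_arm", "data": {
  "series": "0 0 0.1 0 0 3;0 0 0.1 0 0 3;0 0 0.1 0 0 3"
}}

```text
time: 45.43
position: [0.4188, -0.1131, 0.1531]
tool_rot: [0.753, -0.658, 0.001, 0.0]
ft_force: [-3.6, -0.8, 7.2]
grip_width: 0.0142
grip_force: 59.7
```

```bash
python3 -c "
from h import *
av(4,1)"
```

```text
t 45.48 psi -82.32 q6 142.5 dxy mm [ 0.28 -1.79] z 0.1531 F [-2.6 -0.7  8.3] M [-0.068  0.572  0.469] w 0.0141 gf 59.7
Mz avg 0.456 [0.442 0.469]
```

>>> {"op": "move_arm", "data": {
  "series": "0 0 0 0 0 1.8;0 0 0 0 0 1.8;0 0 0 0 0 1.8"
}}

```text
time: 45.73
position: [0.4188, -0.1131, 0.1531]
tool_rot: [0.743, -0.67, 0.001, 0.0]
ft_force: [-1.9, -0.1, 8.2]
grip_width: 0.0139
grip_force: 59.7
```

```bash
python3 -c "
from h import *
av(4,2)"
```

```text
t 45.83 psi -84.1 q6 144.3 dxy mm [ 0.27 -1.8 ] z 0.1531 F [-2.5 -0.6  6.9] M [-0.063  0.54   0.502] w 0.0141 gf 59.7
Mz avg 0.491 [0.46  0.511 0.502]
```

>>> {"op": "move_arm", "data": {
  "series": "0 0 0 0 0 1.5;0 0 0 0 0 1.5;0 0 0 0 0 1.5"
}}

```text
time: 46.08
position: [0.4188, -0.1131, 0.1531]
tool_rot: [0.734, -0.679, 0.001, 0.0]
ft_force: [-2.7, 0.6, 7.6]
grip_width: 0.0138
grip_force: 59.8
```

```bash
python3 -c "
from h import *
av(4,2)"
```

```text
t 46.18 psi -85.58 q6 145.8 dxy mm [ 0.26 -1.77] z 0.1531 F [-2.6 -0.7  7.8] M [-0.     0.561  0.542] w 0.0138 gf 59.8
Mz avg 0.556 [0.558 0.568 0.542]
```

>>> {"op": "move_arm", "data": {
  "series": "0 0 0 0 0 0;0 0 0 0 0 0",
  "jaw": 0.35
}}

```text
time: 46.35
position: [0.4192, -0.1129, 0.1526]
tool_rot: [0.733, -0.681, 0.001, -0.0]
ft_force: [0.1, -0.7, -0.3]
grip_width: 0.0209
grip_force: 0.0
```

>>> {"op": "move_arm", "data": {
  "series": "0 0 -41 0 0 0;0 0 -47 0 0 -7;0 0 -47 0 0 -14;0 0 -47 0 0 -21;0 0 -47 0 0 -28;0 0 -47 0 0 -35;0 0 -47 0 0 -42;0 0 -47 0 0 -49"
}}

```text
time: 47.02
position: [0.419, -0.1126, 0.1992]
tool_rot: [0.95, -0.313, 0.0, -0.0]
ft_force: [0.2, -0.4, -0.8]
grip_width: 0.0303
grip_force: 0.0
```

```bash
python3 -c "
from h import *
D[2]=np.array([.5333,.0430])
st(4);plan([*D[2],.2],84.4)"
```

```text
t 47.02 psi -36.47 q6 96.5 dxy mm [ 0.49 -1.31] z 0.1992 F [ 0.2 -0.4 -0.8] M [0.022 0.105 0.034] w 0.0303 gf 0.0
t 47.02 psi -36.47 q6 96.5 shift [  -0.6 -193.1   -0.7] turn [-1.0000e-02 -5.0000e-02 -1.2087e+02]
```

>>> {"op": "move_arm", "data": {
  "series": "-0.6 -193 0 0 0 -57;-0.6 -193 0 0 0 -57;-0.6 -193 0 0 0 -57;-0.6 -193 0 0 0 -57;-0.6 -193 0 0 0 -57;-0.6 -193 0 0 0 -57;-0.6 -193 0 0 0 -57;-0.6 -193 0 0 0 -57"
}}

```text
time: 47.68
position: [0.5342, 0.0433, 0.1988]
tool_rot: [0.984, 0.179, -0.0, -0.0]
ft_force: [0.4, 0.7, -0.1]
grip_width: 0.0301
grip_force: 0.0
```

>>> {"op": "move_arm", "data": {
  "series": "0 0 0 0 0 -57;0 0 0 0 0 -57;0 0 0 0 0 -57;0 0 0 0 0 -57;0 0 0 0 0 -57;0 0 0 0 0 -57;0 0 0 0 0 -57;0 0 0 0 0 -57"
}}

```text
time: 48.35
position: [0.5339, 0.0424, 0.199]
tool_rot: [0.78, 0.626, 0.0, -0.0]
ft_force: [0.5, 0.0, 0.4]
grip_width: 0.0304
grip_force: 0.0
```

>>> {"op": "move_arm", "data": {
  "series": "0 0 10 0 0 -7;0 0 40 0 0 -7;0 0 46 0 0 -7;0 0 46 0 0 -7;0 0 46 0 0 -7"
}}

```text
time: 48.77
position: [0.5338, 0.0422, 0.1531]
tool_rot: [0.742, 0.67, -0.0, -0.0]
ft_force: [0.5, -0.8, 0.6]
grip_width: 0.0306
grip_force: 0.0
```

```bash
python3 -c "
from h import *
D[2]=np.array([.5333,.0430])
st(2);plan([*D[2],.1535],84.4)"
```

```text
t 48.77 psi 84.19 q6 -1.6 dxy mm [ 1.97 -3.28] z 0.1531 F [ 0.5 -0.8  0.6] M [-0.102  0.024  0.012] w 0.0306 gf 0.0
t 48.77 psi 84.19 q6 -1.6 shift [ 0.7 -0.6 -0.4] turn [-0.06 -0.02 -0.21]
```

>>> {"op": "move_arm", "data": {
  "series": "0.0 0 0 0 0 0;0 0 0 0 0 0;0 0 0 0 0 0;0 0 0 0 0 0;0 0 0 0 0 0",
  "jaw": 0
}}

```text
time: 49.18
position: [0.5325, 0.0423, 0.154]
tool_rot: [0.742, 0.671, -0.001, -0.001]
ft_force: [-3.9, 0.6, 5.6]
grip_width: 0.0146
grip_force: 61.2
```

>>> {"op": "move_arm", "data": {
  "series": "0 0 0.1 0 0 5;0 0 0.1 0 0 5;0 0 0.1 0 0 5"
}}

```text
time: 49.43
position: [0.5324, 0.0423, 0.1539]
tool_rot: [0.77, 0.638, -0.001, -0.001]
ft_force: [-4.0, 0.2, 5.6]
grip_width: 0.0141
grip_force: 61.3
```

```bash
python3 -c "
from h import *
av(2,2)"
```

```text
t 49.53 psi 79.25 q6 3.3 dxy mm [ 0.54 -3.19] z 0.1539 F [-3.6  0.5  6.4] M [-0.017  0.803  0.108] w 0.0138 gf 61.3
Mz avg 0.088 [0.042 0.113 0.108]
```

>>> {"op": "move_arm", "data": {
  "series": "0 0 0.2 0 0 4;0 0 0.2 0 0 7;0 0 0.2 0 0 7"
}}

```text
time: 49.78
position: [0.5323, 0.0423, 0.1539]
tool_rot: [0.808, 0.589, -0.001, -0.001]
ft_force: [-4.8, 1.0, 7.5]
grip_width: 0.0139
grip_force: 61.3
```

```bash
python3 -c "
from h import *
av(2,1)"
```

```text
t 49.83 psi 72.31 q6 10.3 dxy mm [ 0.41 -3.14] z 0.1539 F [-5.1 -0.2  7.8] M [-0.007  0.868  0.298] w 0.014 gf 61.3
Mz avg 0.296 [0.293 0.298]
```

>>> {"op": "move_arm", "data": {
  "series": "0 0 0.1 0 0 4;0 0 0.1 0 0 4;0 0 0.1 0 0 4"
}}

```text
time: 50.08
position: [0.5322, 0.0424, 0.1539]
tool_rot: [0.827, 0.562, -0.001, -0.001]
ft_force: [-5.0, 0.3, 8.3]
grip_width: 0.014
grip_force: 61.5
```

```bash
python3 -c "
from h import *
av(2,1)"
```

```text
t 50.13 psi 68.36 q6 14.3 dxy mm [ 0.37 -3.16] z 0.1539 F [-5.3 -0.1  7. ] M [0.096 0.972 0.425] w 0.0138 gf 61.5
Mz avg 0.414 [0.404 0.425]
```

>>> {"op": "move_arm", "data": {
  "series": "0 0 0.1 0 0 2.5;0 0 0.1 0 0 2.5;0 0 0.1 0 0 2.5"
}}

```text
time: 50.38
position: [0.5322, 0.0424, 0.1539]
tool_rot: [0.839, 0.544, -0.001, -0.001]
ft_force: [-3.8, 0.8, 7.7]
grip_width: 0.0138
grip_force: 61.8
```

```bash
python3 -c "
from h import *
av(2,2)"
```

```text
t 50.48 psi 65.89 q6 16.7 dxy mm [ 0.32 -3.14] z 0.1539 F [-5.   0.6  8.5] M [0.    0.922 0.534] w 0.0143 gf 61.8
Mz avg 0.573 [0.582 0.602 0.534]
```

>>> {"op": "move_arm", "data": {
  "series": "0 0 0 0 0 1.2;0 0 0 0 0 1.2;0 0 0 0 0 1.2"
}}

```text
time: 50.73
position: [0.5322, 0.0424, 0.1539]
tool_rot: [0.845, 0.535, -0.001, -0.001]
ft_force: [-4.6, 0.9, 8.7]
grip_width: 0.0139
grip_force: 61.8
```

```bash
python3 -c "
from h import *
av(2,2)"
```

```text
t 50.83 psi 64.7 q6 17.9 dxy mm [ 0.27 -3.1 ] z 0.1538 F [-4.7  0.9  8.4] M [0.005 0.912 0.547] w 0.0142 gf 61.8
Mz avg 0.582 [0.613 0.586 0.547]
```

>>> {"op": "move_arm", "data": {
  "series": "0 0 0 0 0 0;0 0 0 0 0 0",
  "jaw": 0.35
}}

```text
time: 51.0
position: [0.5341, 0.0422, 0.1535]
tool_rot: [0.846, 0.534, 0.001, 0.001]
ft_force: [0.0, -1.0, -0.2]
grip_width: 0.0211
grip_force: 0.0
```

>>> {"op": "move_arm", "data": {
  "series": "0 0 -41 0 0 0;0 0 -46 0 0 -6;0 0 -46 0 0 -6"
}}

```text
time: 51.25
position: [0.5365, 0.0419, 0.2012]
tool_rot: [0.816, 0.578, 0.003, 0.002]
ft_force: [0.2, 1.2, 0.6]
grip_width: 0.0296
grip_force: 0.0
```

```bash
python3 -c "
from h import *
st(2);plan([*D[1],.153],108)"
```

```text
t 51.25 psi 70.61 q6 11.9 dxy mm [ 4.61 -3.67] z 0.2012 F [0.2 1.2 0.6] M [-0.079  0.085 -0.01 ] w 0.0296 gf 0.0
t 51.25 psi 70.61 q6 11.9 shift [-21.7 -98.5  47.4] turn [  0.42   0.04 -37.39]
```

>>> {"op": "move_arm", "data": {
  "series": "-21.2 -96.5 0 0 0 -37.3;-21.2 -96.5 0 0 0 -37.3;-21.2 -96.5 0 0 0 -37.3;-21.2 -96.5 0 0 0 -37.3;-21.2 -96.5 0 0 0 -37.3;-21.2 -96.5 25 0 0 -37.3;-21.2 -96.5 47 0 0 -37.3;-21.2 -96.5 47 0 0 -37.3"
}}

```text
time: 51.92
position: [0.4334, 0.0545, 0.1488]
tool_rot: [0.59, 0.807, -0.002, -0.003]
ft_force: [-0.5, -0.2, 0.1]
grip_width: 0.0304
grip_force: 0.0
```

```bash
python3 -c "
from h import *
st(1)"
```

```text
t 51.92 psi 107.67 q6 -25.2 dxy mm [-2.95 -1.21] z 0.1488 F [-0.5 -0.2  0.1] M [-0.069  0.131 -0.009] w 0.0304 gf 0.0
```

>>> {"op": "move_arm", "data": {
  "series": "0.0 0 0 0 0 0;0 0 0 0 0 0;0 0 0 0 0 0;0 0 0 0 0 0;0 0 0 0 0 0",
  "jaw": 0
}}

```text
time: 52.33
position: [0.4367, 0.0543, 0.1525]
tool_rot: [0.589, 0.808, 0.001, 0.001]
ft_force: [1.1, 0.4, 0.9]
grip_width: 0.0148
grip_force: 58.1
```

>>> {"op": "move_arm", "data": {
  "series": "0 0 0 0 0 2;0 0 0 0 0 2;0 0 0 0 0 2"
}}

```text
time: 52.58
position: [0.4367, 0.0543, 0.1525]
tool_rot: [0.602, 0.798, 0.0, 0.001]
ft_force: [-0.4, 0.2, 5.4]
grip_width: 0.0149
grip_force: 59.0
```

```bash
python3 -c "
from h import *
av(1,2)"
```

```text
t 52.68 psi 105.92 q6 -23.4 dxy mm [ 0.32 -1.47] z 0.1525 F [1.7 1.4 6.2] M [ 0.054 -0.062  0.589] w 0.0143 gf 59.1
Mz avg 0.596 [0.586 0.612 0.589]
```

>>> {"op": "move_arm", "data": {
  "series": "0 0 0 0 0 0;0 0 0 0 0 0",
  "jaw": 0.35
}}

```text
time: 52.85
position: [0.4358, 0.0544, 0.1519]
tool_rot: [0.604, 0.797, 0.0, -0.0]
ft_force: [-0.3, 0.2, 0.1]
grip_width: 0.0218
grip_force: 0.0
```

>>> {"op": "move_arm", "data": {
  "series": "0 0 -41 0 0 0;0 0 -47 0 0 7;0 0 -47 0 0 14;0 0 -47 0 0 21;0 0 -47 0 0 28;0 0 -47 0 0 35;0 0 -47 0 0 42;0 0 -47 0 0 49"
}}

```text
time: 53.52
position: [0.4352, 0.0544, 0.1984]
tool_rot: [0.881, 0.473, -0.001, -0.001]
ft_force: [-0.1, -0.7, 0.1]
grip_width: 0.0303
grip_force: 0.0
```

>>> {"op": "move_arm", "data": {
  "series": "0 0 0 0 0 25;0 0 0 0 0 25;0 0 0 0 0 25;0 0 0 0 0 25"
}}

```text
time: 53.85
position: [0.4353, 0.0544, 0.1984]
tool_rot: [0.963, 0.271, -0.001, -0.0]
ft_force: [0.0, -0.4, 0.0]
grip_width: 0.0306
grip_force: 0.0
```

```bash
python3 -c "
from h import *
D[3]=np.array([.5160,-.1230])
st(1);plan([*D[3],.154],-26)"
```

```text
t 53.85 psi 31.45 q6 51.0 dxy mm [-1.14 -1.36] z 0.1984 F [ 0.  -0.4  0. ] M [-0.074  0.113 -0.012] w 0.0306 gf 0.0
t 53.85 psi 31.45 q6 51.0 shift [-23.6 193.5  44.2] turn [-4.000e-02  9.000e-02  5.745e+01]
```

>>> {"op": "move_arm", "data": {
  "series": "-23.6 193.3 0 0 0 57;-23.6 193.3 0 0 0 57;-23.6 193.3 0 0 0 57;-23.6 193.3 0 0 0 57;-23.6 193.3 0 0 0 57;-23.6 193.3 0 0 0 57;-23.6 193.3 8 0 0 57;-23.6 193.3 25 0 0 57"
}}

```text
time: 54.52
position: [0.5188, -0.1238, 0.1745]
tool_rot: [0.975, -0.222, 0.002, 0.0]
ft_force: [-0.3, 0.1, 1.1]
grip_width: 0.0303
grip_force: 0.0
```

>>> {"op": "move_arm", "data": {
  "series": "0 0 19 0 0 0;0 0 19 0 0 0;0 0 19 0 0 0"
}}

```text
time: 54.77
position: [0.5166, -0.1219, 0.1537]
tool_rot: [0.976, -0.218, -0.002, -0.001]
ft_force: [-0.1, 0.9, 0.7]
grip_width: 0.0307
grip_force: 0.0
```

```bash
python3 -c "
from h import *
st(3)"
```

```text
t 54.77 psi -25.21 q6 89.8 dxy mm [ 2.58 -0.41] z 0.1537 F [-0.1  0.9  0.7] M [0.055 0.209 0.033] w 0.0307 gf 0.0
```

>>> {"op": "move_arm", "data": {
  "series": "0.0 0 0 0 0 0;0 0 0 0 0 0;0 0 0 0 0 0;0 0 0 0 0 0;0 0 0 0 0 0",
  "jaw": 0
}}

```text
time: 55.18
position: [0.5173, -0.1249, 0.1557]
tool_rot: [0.976, -0.217, 0.0, 0.003]
ft_force: [-4.1, -7.6, -0.1]
grip_width: 0.0136
grip_force: 60.0
```

>>> {"op": "move_arm", "data": {
  "series": "0 0 0 0 0 2;0 0 0 0 0 2;0 0 0 0 0 2"
}}

```text
time: 55.43
position: [0.5172, -0.1249, 0.1557]
tool_rot: [0.972, -0.233, 0.0, 0.003]
ft_force: [-4.1, -7.8, -0.2]
grip_width: 0.0141
grip_force: 60.3
```

```bash
python3 -c "
from h import *
av(3,2)"
```

```text
t 55.53 psi -26.96 q6 91.8 dxy mm [ 3.24 -3.38] z 0.1557 F [-3.9 -8.1  0.3] M [-1.357  0.795  0.296] w 0.0137 gf 60.3
Mz avg 0.328 [0.344 0.343 0.296]
```

>>> {"op": "move_arm", "data": {
  "series": "0 0 0 0 0 2.5;0 0 0 0 0 2.5;0 0 0 0 0 2.5"
}}

```text
time: 55.78
position: [0.5172, -0.125, 0.1557]
tool_rot: [0.967, -0.254, 0.0, 0.003]
ft_force: [-3.5, -8.1, 0.2]
grip_width: 0.0143
grip_force: 60.7
```

```bash
python3 -c "
from h import *
av(3,2)"
```

```text
t 55.88 psi -29.38 q6 94.2 dxy mm [ 3.2  -3.46] z 0.1557 F [-4.  -7.2 -0.1] M [-1.328  0.853  0.617] w 0.0141 gf 60.7
Mz avg 0.61 [0.607 0.606 0.617]
```

>>> {"op": "move_arm", "data": {
  "series": "0 0 0 0 0 2;0 0 0 0 0 2;0 0 0 0 0 2"
}}

```text
time: 56.13
position: [0.5171, -0.125, 0.1557]
tool_rot: [0.963, -0.27, 0.0, 0.003]
ft_force: [-3.6, -8.5, 0.2]
grip_width: 0.0138
grip_force: 60.9
```

```bash
python3 -c "
from h import *
av(3,2)"
```

```text
t 56.23 psi -31.35 q6 96.2 dxy mm [ 3.15 -3.51] z 0.1557 F [-4.5 -7.6  0.7] M [-1.407  0.849  0.669] w 0.0142 gf 60.9
Mz avg 0.71 [0.739 0.722 0.669]
```

>>> {"op": "move_arm", "data": {
  "series": "0 0 0 0 0 0;0 0 0 0 0 0",
  "jaw": 0.35
}}

```text
time: 56.4
position: [0.5183, -0.1234, 0.1557]
tool_rot: [0.962, -0.273, 0.001, 0.001]
ft_force: [-0.3, 0.5, 0.2]
grip_width: 0.0213
grip_force: 0.0
```

>>> {"op": "move_arm", "data": {
  "series": "0 0 -41 0 0 0;0 0 -46 0 0 6;0 0 -46 0 0 12"
}}

```text
time: 56.65
position: [0.5199, -0.1228, 0.2038]
tool_rot: [0.927, -0.374, 0.003, -0.0]
ft_force: [-0.2, -0.1, 0.3]
grip_width: 0.0296
grip_force: 0.0
```

```bash
python3 -c "
from h import *
st(3);plan([*D[4],.2],-85)"
```

```text
t 56.65 psi -43.97 q6 108.6 dxy mm [ 5.86 -1.32] z 0.2038 F [-0.2 -0.1  0.3] M [0.024 0.19  0.025] w 0.0296 gf 0.0
t 56.65 psi -43.97 q6 108.6 shift [-79.5  62.8   3.1] turn [-0.28 -0.28 41.03]
```

>>> {"op": "move_arm", "data": {
  "series": "-78.4 61.8 0 0 0 40.5;-78.4 61.8 0 0 0 40.5;-78.4 61.8 0 0 0 40.5;-78.4 61.8 0 0 0 40.5;-78.4 61.8 0 0 0 40.5;-78.4 61.8 15 0 0 40.5;-78.4 61.8 45 0 0 40.5;-78.4 61.8 49 0 0 40.5"
}}

```text
time: 57.32
position: [0.417, -0.1119, 0.1499]
tool_rot: [0.742, -0.67, -0.002, 0.0]
ft_force: [-0.1, -0.6, 0.7]
grip_width: 0.0304
grip_force: 0.0
```

>>> {"op": "move_arm", "data": {
  "series": "0 0 0 0 0 0"
}}

```text
time: 57.4
position: [0.4174, -0.1121, 0.151]
tool_rot: [0.742, -0.67, -0.002, 0.0]
ft_force: [0.0, 0.1, -0.5]
grip_width: 0.0305
grip_force: 0.0
```

>>> {"op": "move_arm", "data": {
  "series": "0.0 0 0 0 0 0;0 0 0 0 0 0;0 0 0 0 0 0;0 0 0 0 0 0;0 0 0 0 0 0",
  "jaw": 0
}}

```text
time: 57.82
position: [0.4188, -0.1132, 0.1527]
tool_rot: [0.742, -0.67, 0.001, -0.0]
ft_force: [-0.8, 0.3, 6.7]
grip_width: 0.0144
grip_force: 59.6
```

```bash
python3 -c "
from h import *
av(4,1)"
```

```text
t 57.87 psi -84.17 q6 144.2 dxy mm [ 0.28 -1.92] z 0.1527 F [-1.4  0.5  6.1] M [ 0.064  0.35  -0.048] w 0.0143 gf 59.6
Mz avg 0.036 [ 0.119 -0.048]
```

>>> {"op": "move_arm", "data": {
  "series": "0 0 0 0 0 1.5;0 0 0 0 0 1.5;0 0 0 0 0 1.5"
}}

```text
time: 58.12
position: [0.4188, -0.1132, 0.1527]
tool_rot: [0.734, -0.68, 0.001, -0.0]
ft_force: [-0.9, -0.3, 5.5]
grip_width: 0.0142
grip_force: 59.6
```

```bash
python3 -c "
from h import *
av(4,2)"
```

```text
t 58.22 psi -85.62 q6 145.7 dxy mm [ 0.27 -1.91] z 0.1527 F [-1.1 -0.3  6.3] M [0.088 0.347 0.182] w 0.0142 gf 59.6
Mz avg 0.199 [0.196 0.218 0.182]
```

>>> {"op": "move_arm", "data": {
  "series": "0 0 0 0 0 2;0 0 0 0 0 2;0 0 0 0 0 2"
}}

```text
time: 58.47
position: [0.4188, -0.1132, 0.1527]
tool_rot: [0.722, -0.692, 0.001, 0.0]
ft_force: [-0.9, -0.1, 7.3]
grip_width: 0.014
grip_force: 59.6
```

```bash
python3 -c "
from h import *
av(4,1)"
```

```text
t 58.52 psi -87.56 q6 147.7 dxy mm [ 0.26 -1.91] z 0.1527 F [-0.8 -0.3  6.3] M [0.078 0.33  0.391] w 0.0143 gf 59.6
Mz avg 0.365 [0.338 0.391]
```

>>> {"op": "move_arm", "data": {
  "series": "0 0 0 0 0 1.5;0 0 0 0 0 1.5;0 0 0 0 0 1.5"
}}

```text
time: 58.77
position: [0.4188, -0.1133, 0.1527]
tool_rot: [0.713, -0.701, 0.001, 0.0]
ft_force: [-1.1, 0.3, 7.0]
grip_width: 0.014
grip_force: 59.7
```

```bash
python3 -c "
from h import *
av(4,1)"
```

```text
t 58.82 psi -89.02 q6 149.1 dxy mm [ 0.27 -1.95] z 0.1527 F [-1.4  0.9  6.8] M [0.09  0.315 0.502] w 0.0144 gf 59.7
Mz avg 0.52 [0.537 0.502]
```

>>> {"op": "move_arm", "data": {
  "series": "0 0 0 0 0 0;0 0 0 0 0 0",
  "jaw": 0.35
}}

```text
time: 58.98
position: [0.4187, -0.113, 0.1522]
tool_rot: [0.712, -0.702, 0.001, -0.0]
ft_force: [0.3, 0.7, -0.7]
grip_width: 0.0212
grip_force: 0.0
```

>>> {"op": "move_arm", "data": {
  "series": "0 0 -41 0 0 0;0 0 -60 0 0 0;0 0 -80 0 0 0;0 0 -80 0 0 0;0 0 -80 0 0 0"
}}

```text
time: 59.4
position: [0.4189, -0.1131, 0.2325]
tool_rot: [0.712, -0.702, 0.001, -0.0]
ft_force: [0.7, 0.9, 0.8]
grip_width: 0.0302
grip_force: 0.0
```

```bash
python3 -c "
from h import *
st(4); print(robot.hand_in())"
```

```text
t 59.4 psi -89.2 q6 149.2 dxy mm [ 0.36 -1.79] z 0.2325 F [0.7 0.9 0.8] M [ 0.091  0.113 -0.032] w 0.0302 gf 0.0
the job is handed in; nothing more can be done
None
```

I closed the cover crosswise in rounds and handed it in at 59.4 s with the gripper clear; no verdict came back. Final torques were about 0.60 (screw 1), 0.58 (screw 2), 0.71 (screw 3, roughly 57 N, above the 0.5–0.6 N m aim but under the 65 N limit) and 0.52 N m (screw 4); screw 2 was not re-checked after the others, and I did not measure the cover's lean.

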